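Load slide blocks into a slotted rail and gauge the row

TASK

Set every steel slide block on the board, foot down, into the open trough of the aluminium rail, then with the wooden push stick feed them under the rail's lips until the whole row stands tight against the stop. Take the stick out and lay it flat on the board clear of the rail, then push the flat gauge blade from its rest down into the slot just behind the last block until its handle sits on the lips. Leave the jar, bottle and bowl alone.

Things in the scene. Friction and masses are not known exactly. Their poses are not given: they have to be found in the camera images.
- rail: Aluminium slotted rail fixed on the plywood board (board top z = 0.034, x 0.378 to 0.668, y -0.335 to 0.179); place and yaw vary. 294 mm long (local y), 56 wide (x), 34 high. Origin: centre of its underside. The channel runs along local y at x = 0, floor at z = 6 mm; blocks are fed towards -y, to the stop face at y = -137 mm.
- cover_mid (a point): Middle of the covered part of the channel, on its floor. It runs from rail y = -137 mm (stop face) to +1 mm, 24 mm wide and 14 mm high under two lips; lip tops at rail z = 34 mm, with a 16 mm slit between the lips in which the block necks run.
- trough_mid (a point): Middle of the open trough, on its floor. It runs from rail y = +7 to +147 mm, 26 mm wide, walls up to rail z = 16 mm (x = 13 to 20 mm each side), open above and at its +y end; between y = +7 and -3 mm it tapers to 24 mm.
- slot3 (a point): Slot across both lips, 5.5 mm long along the rail: this point is its middle, at lip-top height, rail local y = -68 mm. It is the slot just behind the last block when 3 blocks stand tight against the stop.
- slot4 (a point): Slot across both lips, 5.5 mm long along the rail: this point is its middle, at lip-top height, rail local y = -46 mm. It is the slot just behind the last block when 4 blocks stand tight against the stop.
- slot5 (a point): Slot across both lips, 5.5 mm long along the rail: this point is its middle, at lip-top height, rail local y = -24 mm. It is the slot just behind the last block when 5 blocks stand tight against the stop.
- block0_mid (a point): Steel slide block, 40 g: square foot 22x22x12 mm with a square neck 12x12x14 mm on top, 26 mm high in all, all alike. This point is its centre, 13 mm above its underside; z is up and x, y are square to its sides. Between three and five are present (None: absent). Stands loose on the board at the start; grasp it by the neck.
- block1_mid (a point): Steel slide block, 40 g: square foot 22x22x12 mm with a square neck 12x12x14 mm on top, 26 mm high in all, all alike. This point is its centre, 13 mm above its underside; z is up and x, y are square to its sides. Between three and five are present (None: absent). Stands loose on the board at the start; grasp it by the neck.
- block2_mid (a point): Steel slide block, 40 g: square foot 22x22x12 mm with a square neck 12x12x14 mm on top, 26 mm high in all, all alike. This point is its centre, 13 mm above its underside; z is up and x, y are square to its sides. Between three and five are present (None: absent). Stands loose on the board at the start; grasp it by the neck.
- block3_mid (a point): Steel slide block, 40 g: square foot 22x22x12 mm with a square neck 12x12x14 mm on top, 26 mm high in all, all alike. This point is its centre, 13 mm above its underside; z is up and x, y are square to its sides. Between three and five are present (None: absent). Stands loose on the board at the start; grasp it by the neck.
- block4_mid (a point): Steel slide block, 40 g: square foot 22x22x12 mm with a square neck 12x12x14 mm on top, 26 mm high in all, all alike. This point is its centre, 13 mm above its underside; z is up and x, y are square to its sides. Between three and five are present (None: absent). Stands loose on the board at the start; grasp it by the neck.
- stick_grip (a point): Wooden push stick, 90 g, lying on the board: flat rod 18 mm wide, 10 high, 160 long (local y), with an upright grip 14 (x) by 40 (y) mm rising to 52 mm above the underside. This point: middle of the grip, 31 mm above the underside. The tip is 130 mm from it towards local -y, the tail 30 mm towards +y; the rod ahead of the grip is 110 mm long.
- stick_tip (a point): The centre of the push stick's flat end face, 5 mm above its underside.
- gauge_grip (a point): Flat gauge, 60 g, standing upright with its blade in the rest: handle 40 (x) by 12 (y) by 24 mm high; under it a steel blade 20 mm wide (x), 3 thick (y), 26 long, narrowed to 14 for its last 4 mm. This point: the handle's centre, 38 mm above the blade's end, 12 mm above the handle's underside, hence 12 mm above the lip tops when seated.
- gauge_rest: Fixed dark wooden rest for the gauge, 50 (x) by 28 (y) by 30 mm high, blade slot along local x in its middle. Origin: centre of its underside, on the board.
- screw_jar: Bystander: clear tub of screws, 88 mm across, 61 mm high; origin centre of underside.
- spray_frost: Bystander: short frosted mist bottle, 52 mm across, 100 mm high; origin centre of underside.
- bowl_1: Bystander: small turned wooden bowl, 88 mm across, 34 mm high; origin centre of underside.
- bench_cradle_post (a joint): Place of the sliding padded post of the cradle (m, towards +y): the post, 60 mm square and 190 mm high, stands about x = 0.52, y = 0.07 + this value. Not to be used.

How it is judged:
By the outcome, as a careful person would: the job done as asked, in the order asked, and still so for the second after the job is handed in, with the robot touching nothing.
Of block0, block1, block2, block3, block4 only 3 to 5 are there at a start; the rules pass over those that are not, and their reading is None.
At some moment in a run one of block0, block1, block2, block3, block4 may be knocked a few centimetres aside while the robot is not near it.
It also fails if it takes over 210 s, if anything falls off the work surface, if the arm or the gripper's body presses on something with over 40 N, if the wrist force passes 120 N, or if a joint passes its speed limit or range.

ROBOT

A 6-joint arm with a two-finger parallel gripper is mounted at the origin on a cart in front of the work surface, level with it; the furniture and walls round the work are solid. World frame = base frame: x ahead of the robot, y to its left, z up, the work surface at z = 0. Lengths are in m, angles in rad, forces in N, time in s.
With the tool pointing down it reaches from about 0.25 to 0.725 m from the base axis. Payload 4 kg.
Tool frame: the origin (TCP) lies midway between the tips of the shut fingers; the grasp point (between the pads) lies arm.tcp_to_grasp behind it (arm.tcp_to_grasp is the distance from the TCP to the grasp point, in m); z points along the fingers, y is the line along which they close (so a half turn about z gives the same grasp; the last joint's range is limited). The gripper opens to 85 mm and grips with 20 to 120 N. Pads are 22 mm wide; open, the fingers measure 114 mm over their backs; the gripper's body (76 mm by 85 mm) begins 54 mm behind the grasp point. The pads swing forward as they close: fully open they stand 13 mm farther back than shut.
Start: joints at [1.243, 0.241, 0.005, 1.335, 0, 1.571], TCP at [0.161, 0.473, 0.231] pointing down, gripper open.
Joint ranges: [-2.72, 2.72], [-1.05, 1.87], [-1.09, 1.28], [-1.99, 2.15], [-1.42, 1.44], [-3.14, 3.14]. Speed limits (rad/s): [2.79, 2.79, 3.14, 3.14, 3.14, 3.14].

INTERFACE

Orientations are given as a unit quaternion [w, x, y, z].
In Python, from plant import monitor, grab_frame, arm, look_for, masks_of, place_of gives the robot as it stands. The module is installed in compiled form; this text tells all that it offers.
- The arm moves only by the tool move_arm, never from a script. Its argument "commands" is one flat list of numbers, 7 for each row, row after row: the shift along the tool's x, y, z in m, then the turn, a rotation vector about the tool's x, y, z in rad, then the finger opening in m, from 0 to 0.0854. A call has 1 to 12 rows; each row is the pose to reach, as a shift and turn from the pose commanded when the call began, along the tool's axes at that moment; what a row does not reach only later rows make up. A row lasts 1/12 s, in which the tool goes at most 41.7 mm and 7.16 degrees, less where a joint would pass 70% of its speed; a pose out of reach is approached as far as the arm can. A call with a gripper value outside its range is refused whole. The fingers move at their own pace and stop on an object; "newtons" is the grip in N (left out, the last holds). Time passes only in rows, so rows that repeat a pose let the fingers close. It gives the time, the measured TCP pose, the force, the opening and the grip force at its end, in the units of the state.
- monitor.read_state(): the state, without advancing time (a new reading comes with each control period).
- grab_frame(name): name is "scene" or "top"; returns a dict with "img" (400x640x3 uint8, red, green, blue), "mtx" (3x3 intrinsics, pixels), "rvec" (rotation vector, rad) and "tvec" (3), from world to camera coordinates, as OpenCV has them. Camera axes: x right, y down, z forward; pixel columns grow to the right and rows downward; lengths in m; the calibration is good to about 2 mm. A picture is of the moment at which its call begins. There is no depth.
- arm.job_done(): hands the job in; it is judged then, once.
Trained networks look in a picture, given as the dict that the camera call returned (one of the last four; its "shot" number tells which), for a name from the list of things; names that differ only in an ending like _2 or _b are one class to them, and where a whole thing is asked for, a point or a joint stands for the part that bears it (a point fixed in the world has none). Each returns a list of dicts, best first, with "score" (0 to 1); they miss things now and then, are a little off and sometimes report something else, mostly with a low value. They report only what shows in the picture. A call takes as long as a camera call.
- look_for(query, picture): "rect" ([centre column, centre row, width, height] in pixels, round what is visible of it).
- masks_of(query, picture): "pixels" (400x640 bool, what is visible of it) and "rect" ([centre column, centre row, width, height] in pixels, round what is visible of it).
- place_of(query, picture): "uv" ([column, row] in pixels: a listed point, or the origin of a listed thing).
The state is a dict: "time_s": time; "joint_pos": joint angles; "qvel": joint speeds; "joint_torque": joint torques, N m; "position": TCP position; "ee_rot": TCP orientation; "ft_force": force on the tool from outside, world axes, zero at the start; "torque": the same for the moment, N m; "grip_width": finger opening in m; "grasp_force": force on a finger pad.
Only numpy, scipy, OpenCV 4.12 (cv2) and the standard library are available. Lean on these libraries where they do the work, as an engineer would, in place of code of your own. Each camera call takes 0.05 s, during which the arm holds its last target. There are 200 camera calls.

## Working session

There is one attempt and no reset: what is moved stays moved. The work goes in short steps, Python scripts to look and compute and a tool call to move; the robot and the scene stay as the last step left them, time stands still between calls to the robot, and variables do not carry over. Pictures are saved under pics/ and viewed, at most 14 in all, crops included, and the job is handed in when it is done.

Besides the shell and the picture viewer there is one more tool, called by a JSON object that holds its "op" and its "data". move_arm: Moves the arm, as the interface text tells. Its arguments: {"type":"object","properties":{"commands":{"type":"array"},"newtons":{"type":"number"}},"required":["commands"]}

```bash
mkdir -p pics
python3 - <<'E'
from plant import monitor, grab_frame, arm, look_for, masks_of, place_of
import cv2,numpy as np
s=monitor.read_state();print({k:np.round(v,3) for k,v in s.items()},arm.tcp_to_grasp)
for n in("scene","top"):
    f=grab_frame(n);cv2.imwrite(f"pics/{n}0.png",f["img"][:,:,::-1])
    R=cv2.Rodrigues(f["rvec"])[0];print(n,f["mtx"],(-R.T@np.ravel(f["tvec"])).round(3),R.round(3))
E
```

```text
{'time_s': np.float64(0.0), 'joint_pos': array([1.243, 0.241, 0.004, 1.335, 0.   , 1.571]), 'qvel': array([ 0.   ,  0.002,  0.001, -0.001, -0.   ,  0.001]), 'joint_torque': array([-1.0000e-03, -3.7232e+01,  2.5241e+01,  1.7000e-02, -0.0000e+00,
        0.0000e+00]), 'position': array([0.161, 0.473, 0.23 ]), 'ee_rot': array([-0.   ,  0.163,  0.987, -0.001]), 'ft_force': array([-0.068,  0.469,  0.367]), 'torque': array([-0.015, -0.021, -0.012]), 'grasp_force': np.float64(0.0), 'grip_width': np.float64(0.085)} 0.0187
scene [[465.31906894   0.         319.25535639]
 [  0.         465.31906894 194.73101299]
 [  0.           0.           1.        ]] [-0.144 -0.618  0.75 ] [[ 0.705 -0.709  0.01 ]
 [-0.395 -0.405 -0.825]
 [ 0.589  0.578 -0.565]]
top [[436.71199646   0.         314.35739068]
 [  0.         436.71199646 196.75219674]
 [  0.           0.           1.        ]] [0.363 0.037 1.402] [[ 0.005 -1.     0.013]
 [-0.991 -0.007 -0.131]
 [ 0.131 -0.013 -0.991]]
```

View pics/scene0.png

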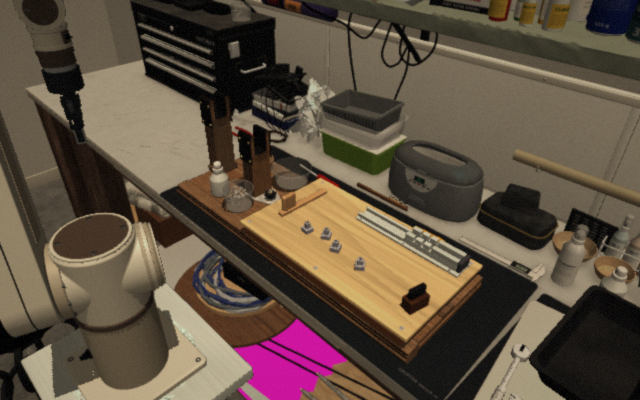

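View pics/top0.png

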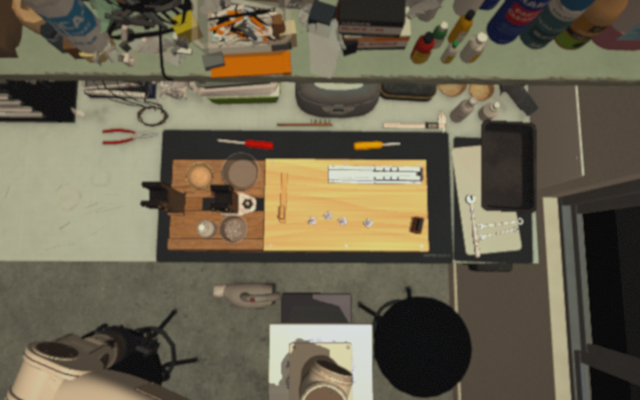

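```bash
cat > h.py <<'E'
from plant import monitor, grab_frame, arm, look_for, masks_of, place_of
import cv2,numpy as np
from scipy.spatial.transform import Rotation as Ro
def ray(f,uv):
    R=cv2.Rodrigues(np.array(f["rvec"],float))[0];t=np.ravel(f["tvec"])
    return -R.T@t, R.T@np.linalg.solve(f["mtx"],np.array([uv[0],uv[1],1.]))
def atz(f,uv,z):
    c,d=ray(f,uv); return c+d*(z-c[2])/d[2]
def proj(f,P):
    return cv2.projectPoints(np.array(P,float).reshape(-1,1,3),np.array(f["rvec"],float),np.array(f["tvec"],float),f["mtx"],None)[0][:,0]
def tri(fs,uvs):
    A=np.zeros((3,3));b=np.zeros(3)
    for f,u in zip(fs,uvs):
        c,d=ray(f,u);d=d/np.linalg.norm(d);M=np.eye(3)-np.outer(d,d);A+=M;b+=M@c
    return np.linalg.solve(A,b)
def tool():
    s=monitor.read_state();return np.array(s["position"]),Ro.from_quat(np.array(s["ee_rot"])[[1,2,3,0]])
E
python3 - <<'E'
from h import *
T=grab_frame("top");S=grab_frame("scene")
Z={"rail":.034,"cover_mid":.04,"trough_mid":.04,"slot3":.068,"slot4":.068,"slot5":.068,"block0_mid":.047,"stick_grip":.065,"stick_tip":.039,"gauge_grip":.034+.042,"gauge_rest":.034,"screw_jar":0.034,"spray_frost":.034,"bowl_1":.034}
for q,z in Z.items():
    for n,f in(("T",T),("S",S)):
        for r in place_of(q,f)[:6]:
            print(q,n,round(r["score"],2),np.round(r["uv"],1),atz(f,r["uv"],z).round(4)[:2])
E
```

```text
rail T 0.66 [375.8 176.6] [ 0.6096 -0.1759]
rail S 0.58 [408.7 240.1] [ 0.6182 -0.1702]
cover_mid T 0.77 [397.1 172.6] [ 0.6219 -0.243 ]
cover_mid S 0.63 [432.1 251.4] [ 0.6172 -0.2356]
trough_mid T 0.63 [352.3 173.7] [ 0.6173 -0.1004]
trough_mid T 0.61 [368.5 221.2] [ 0.4668 -0.1502]
trough_mid T 0.2 [395.4 176.1] [ 0.6106 -0.2373]
trough_mid S 0.67 [382.9 221.1] [ 0.6261 -0.085 ]
slot3 T 0.98 [394.1 174. ] [ 0.6121 -0.2278]
slot3 T 0.86 [391.6 173.1] [ 0.6149 -0.22  ]
slot3 T 0.61 [381.2 170.4] [ 0.6232 -0.1877]
slot3 S 0.92 [419.8 232.2] [ 0.6239 -0.1926]
slot3 S 0.77 [425.8 236.9] [ 0.6195 -0.2123]
slot3 S 0.75 [435.2 243.2] [ 0.6159 -0.2399]
slot3 S 0.61 [260.1 168.1] [0.5403 0.29  ]
slot3 S 0.36 [333.7 245.4] [ 0.4466 -0.0844]
slot4 T 0.98 [394.1 174. ] [ 0.6121 -0.2278]
slot4 T 0.86 [391.6 173.1] [ 0.6149 -0.22  ]
slot4 T 0.61 [381.2 170.4] [ 0.6232 -0.1877]
slot4 S 0.92 [419.8 232.2] [ 0.6239 -0.1926]
slot4 S 0.77 [425.8 236.9] [ 0.6195 -0.2123]
slot4 S 0.75 [435.2 243.2] [ 0.6159 -0.2399]
slot4 S 0.61 [260.1 168.1] [0.5403 0.29  ]
slot4 S 0.36 [333.7 245.4] [ 0.4466 -0.0844]
[... 862 characters left out ...]
2 [421.2 289.1] [ 0.4674 -0.3032]
gauge_rest T 0.41 [418.1 224.5] [ 0.4578 -0.3071]
gauge_rest T 0.33 [211.3 228.3] [0.4421 0.3405]
gauge_rest S 0.8 [414.4 303.5] [ 0.4622 -0.297 ]
gauge_rest S 0.52 [418.9 237. ] [ 0.6453 -0.1806]
screw_jar S 0.65 [235.9 207.4] [0.4038 0.2251]
spray_frost T 0.67 [209.7 229.7] [0.4377 0.3454]
spray_frost T 0.31 [236.5 226.5] [0.4481 0.2622]
spray_frost S 0.95 [224.  189.3] [0.4317 0.3166]
spray_frost S 0.66 [324.  191.7] [0.6208 0.1157]
spray_frost S 0.55 [234.4 207.5] [0.4008 0.2274]
bowl_1 T 0.57 [199.6 174.6] [0.6119 0.3836]
bowl_1 S 0.43 [259.7 166.3] [0.5802 0.3442]
bowl_1 S 0.27 [286.9 202.8] [0.5128 0.1476]
bowl_1 S 0.16 [324.1 234.7] [ 0.4882 -0.0144]
```

Four blocks are visible: top (311,220), (327,215), (342,220), (368,222). The rail is at top (375,175), the stick at (283,197), and the gauge at (417,225). I'll crop for a sharper fit.

Run:
```python
from h import *
def avg(n,k=4):
    fs=[grab_frame(n) for _ in range(k)]
    return np.mean([f["img"].astype(float) for f in fs],0).astype(np.uint8)
a=avg("top");b=avg("scene")
cv2.imwrite("pics/topavg.png",a[:,:,::-1]);cv2.imwrite("pics/sceneavg.png",b[:,:,::-1])
# top rail crop cols 322-432 rows 160-190 x7 ; scene rail crop cols 345-475,rows 195-285 x6
c1=cv2.resize(a[160:190,322:430],None,fx=7,fy=7,interpolation=cv2.INTER_CUBIC)
c2=cv2.resize(a[180:238,272:380],None,fx=7,fy=7,interpolation=cv2.INTER_CUBIC)[:,:756]
c2=c2[:370]
cv2.imwrite("pics/ct.png",np.vstack([c1,c2])[:,:,::-1])
c3=cv2.resize(b[196:292,350:482],None,fx=6,fy=6,interpolation=cv2.INTER_CUBIC)
cv2.imwrite("pics/cs.png",c3[:,:,::-1])
```

```text
(no output)
```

View pics/ct.png

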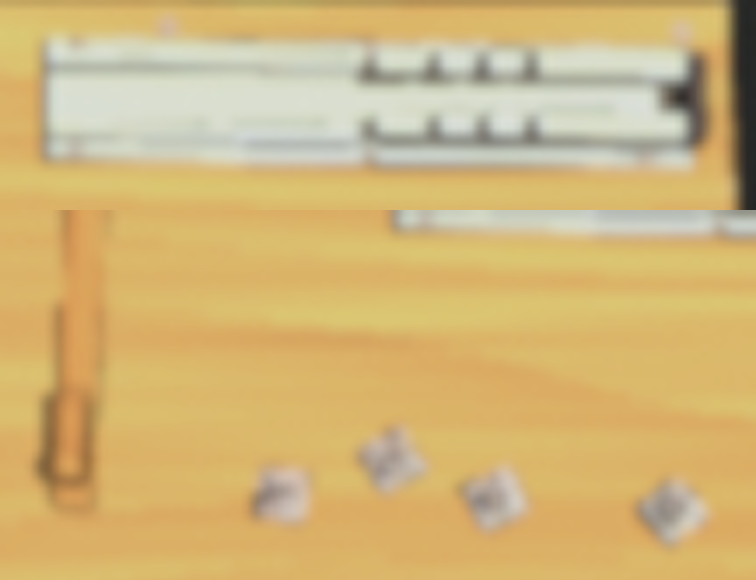

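View pics/cs.png

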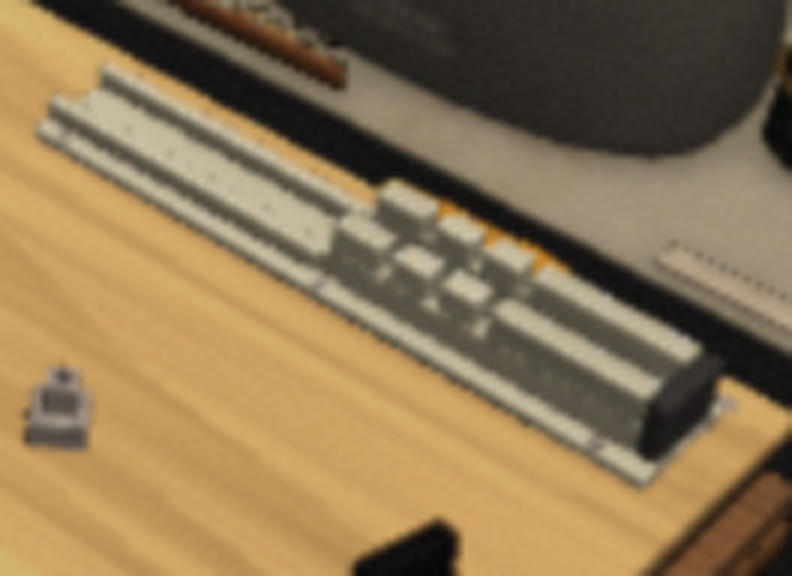

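```bash
cat > fit.py <<'E'
from h import *
from scipy.optimize import least_squares, minimize
from scipy.ndimage import map_coordinates
def edges(img,uv1,uv2,w=4,n=40,ch=None):
    """signed normal offset (px) of strongest gradient along a projected segment"""
    uv1,uv2=map(np.array,(uv1,uv2));d=(uv2-uv1)/np.linalg.norm(uv2-uv1);nn=np.array([-d[1],d[0]])
    t=np.linspace(.06,.94,n);s=np.arange(-w,w+.01,.25)
    P=uv1+np.outer(t,uv2-uv1);Q=P[:,None]+s[None,:,None]*nn
    g=np.stack([map_coordinates(img[:,:,c].astype(float),[Q[...,1],Q[...,0]],order=1) for c in range(3)],-1)
    g=cv2.GaussianBlur(g.astype(np.float32),(5,1),0)
    G=np.abs(np.gradient(g,axis=1)).sum(-1)
    k=np.clip(G.argmax(1),1,len(s)-2);i=np.arange(n)
    a,b,c=G[i,k-1],G[i,k],G[i,k+1];sub=(a-c)/(2*(a-2*b+c)-1e-9)
    o=s[k]+np.clip(sub,-1,1)*.25;ok=(b>.5*np.median(b))
    m=np.median(o[ok]);ok&=abs(o-m)<1.2
    return P[ok]+o[ok,None]*nn,nn,m,b.mean(),ok.mean()
def refine(f,img):
    B=np.array([[.378,-.335,.034],[.378,.179,.034],[.668,.179,.034],[.668,-.335,.034]])
    r0=np.ravel(f["rvec"]).astype(float);t0=np.ravel(f["tvec"]).astype(float)
    for it in range(3):
        uv=proj(f,B);obs=[]
        for i in range(4):
            p,nn,m,b,k=edges(img,uv[i],uv[(i+1)%4],w=4 if it==0 else 2)
            obs.append((i,p,nn));print("edge",i,round(m,2),round(b,1),round(k,2),end="; ")
        def res(x):
            u=cv2.projectPoints(B,r0+x[:3],t0+x[3:],f["mtx"],None)[0][:,0];o=[]
            for i,p,nn in obs:
                d=u[(i+1)%4]-u[i];d/=np.linalg.norm(d);o+=list((p-u[i])@np.array([-d[1],d[0]]))
            return np.concatenate([o,x[:3]/.002*3,x[3:]/.002*3])
        x=least_squares(res,np.zeros(6),loss="soft_l1").x
        f["rvec"]=r0+x[:3];f["tvec"]=t0+x[3:]
    print("corr",x.round(4))
    return f
E
python3 - <<'E'
from fit import *
import pickle
F={}
for n,p in(("top","topavg"),("scene","sceneavg")):
    f=grab_frame(n);img=cv2.imread(f"pics/{p}.png")[:,:,::-1]
    f["img"]=img;F[n]=refine(f,img)
pickle.dump(F,open("cam.pkl","wb"))
def L(p,q):
    c,s=np.cos(p[2]),np.sin(p[2]);q=np.atleast_2d(q)
    return np.c_[p[0]+c*q[:,0]-s*q[:,1],p[1]+s*q[:,0]+c*q[:,1],.034+q[:,2]]
# hand points: (cam,crop px)->local
pts=[]
for x,y in((433,-24),(482,-46),(531,-68)): pts.append(("top",(322+(x+.5)/7-.5,160+(98+.5)/7-.5),(0,y,34)))
for (x,y),ly,lx in(((395,255),-24,-14),((445,278),-46,-14),((492,302),-68,-14),((438,222),-24,14),((485,243),-46,14),((533,267),-68,14)):
    pts.append(("scene",(350+(x+.5)/6-.5,196+(y+.5)/6-.5),(lx,ly,34)))
def res(p):
    return np.concatenate([proj(F[c],L(p,np.array(l)/1e3))[0]-u for c,u,l in pts])
r=least_squares(res,[.615,-.17,0]);print("rail",r.x.round(4),np.degrees(r.x[2]),r.fun.reshape(-1,2).round(2).tolist())
p=r.x
segs={"base-x":("scene",(-28,-147,0),(-28,147,0)),"base-xT":("top",(-28,-147,0),(-28,147,0)),"base+xT":("top",(28,-140,3),(28,140,3)),"base+y T":("top",(-28,147,3),(28,147,3)),"base+y S":("scene",(-28,147,0),(13,147,0))}
for k,(c,a,b) in segs.items():
    u=proj(F[c],L(p,np.array([a,b])/1e3));e=edges(F[c]["img"],u[0],u[1],w=4);print(k,e[2:],e[1].round(2))
E
```

```text
edge 0 -0.78 33.2 1.0; edge 1 0.68 25.6 1.0; edge 2 0.41 35.8 1.0; edge 3 -0.75 35.5 1.0; edge 0 -0.2 33.1 1.0; edge 1 0.02 25.7 1.0; edge 2 -0.1 35.8 1.0; edge 3 -0.1 35.5 1.0; edge 0 -0.19 33.1 1.0; edge 1 0.02 25.7 1.0; edge 2 -0.1 35.8 1.0; edge 3 -0.1 35.5 1.0; corr [ 0.0002  0.0001 -0.0001  0.002   0.0018 -0.0003]
edge 0 -0.69 27.6 1.0; edge 1 0.94 31.8 0.72; edge 2 0.38 49.4 0.6; edge 3 -1.95 30.9 1.0; edge 0 -0.01 27.7 1.0; edge 1 -0.16 28.6 0.85; edge 2 0.09 43.7 0.88; edge 3 -0.17 30.9 1.0; edge 0 0.06 27.7 1.0; edge 1 -0.14 28.6 0.85; edge 2 0.04 43.8 0.9; edge 3 -0.24 30.9 1.0; corr [ 0.0006  0.0006  0.0002  0.0014  0.0025 -0.0012]
rail [ 0.6155 -0.1688  0.0249] 1.4276962906513913 [[0.1, -0.35], [0.15, -0.47], [0.2, -0.59], [-0.13, -0.35], [-0.3, 0.15], [0.21, 0.59], [-0.53, -0.37], [-0.26, 0.33], [0.04, 0.63]]
base-x (np.float64(2.764242857694626), np.float32(32.05938), np.float64(0.975)) [ 0.49 -0.87]
base-xT (np.float64(2.2474559359252453), np.float32(18.65191), np.float64(0.8)) [-0.02 -1.  ]
base+xT (np.float64(-2.6972892959602177), np.float32(16.591797), np.float64(0.55)) [-0.02 -1.  ]
base+y T (np.float64(0.38530757650732994), np.float32(19.48652), np.float64(0.9)) [ 1.   -0.02]
base+y S (np.float64(1.0370648093521595), np.float32(15.701212), np.float64(0.375)) [0.56 0.83]
```

Run:
```python
from fit import *
import pickle
F=pickle.load(open("cam.pkl","rb"))
def L(p,q):
    c,s=np.cos(p[2]),np.sin(p[2]);q=np.atleast_2d(q)
    return np.c_[p[0]+c*q[:,0]-s*q[:,1],p[1]+s*q[:,0]+c*q[:,1],.034+q[:,2]]
segs=[("scene",(-28,-145,1),(-28,145,1)),("top",(-28,-145,3),(-28,145,3)),("top",(28,-145,3),(28,145,3)),("top",(-28,147,3),(28,147,3))]
# raw lines near hand corners; print edge of top view from crop reading: corners
u=lambda x,y:(322+(x+.5)/7-.5,160+(y+.5)/7-.5)
for c in((44,40),(44,158),(692,165),(700,50)): print(c,atz(F["top"],u(*c),.037).round(4))
v=lambda x,y:(350+(x+.5)/6-.5,196+(y+.5)/6-.5)
for c in((38,132),(643,487)): print(c,atz(F["scene"],v(*c),.035).round(4))
for y0 in(-.025,.0,.025):
  p=np.array([.6155,-.1688,y0])
  for it in range(8):
    obs=[]
    for c,a,b in segs:
        q=proj(F[c],L(p,np.array([a,b])/1e3));e=edges(F[c]["img"],q[0],q[1],w=(5 if it<3 else 1.5));obs.append((c,a,b,e))
    def res(p):
        o=[]
        for c,a,b,e in obs:
            q=proj(F[c],L(p,np.array([a,b])/1e3));d=q[1]-q[0];d/=np.linalg.norm(d);o.append((e[0]-q[0])@np.array([-d[1],d[0]]))
        return np.concatenate(o)
    r=least_squares(res,p,loss="soft_l1");p=r.x
  print(y0,p.round(4),r.cost.round(2),[(round(float(e[2]),2),round(float(e[4]),2)) for *_,e in obs])
```

```text
(44, 40) [ 0.6463 -0.0209  0.037 ]
(44, 158) [ 0.5919 -0.021   0.037 ]
(692, 165) [ 0.5909 -0.3151  0.037 ]
(700, 50) [ 0.644  -0.3202  0.037 ]
(38, 132) [ 0.5961 -0.0199  0.035 ]
(643, 487) [ 0.593  -0.3136  0.035 ]
-0.025 [ 0.6359 -0.1699 -0.0178] 22.15 [(-0.57, 1.0), (-0.52, 0.45), (0.78, 1.0), (0.1, 0.7)]
0.0 [ 0.6359 -0.1699 -0.0178] 22.15 [(-0.57, 1.0), (-0.52, 0.45), (0.78, 1.0), (0.1, 0.7)]
0.025 [ 0.6359 -0.1699 -0.0178] 22.15 [(-0.57, 1.0), (-0.52, 0.45), (0.78, 1.0), (0.1, 0.7)]
```

Run:
```python
from fit import *
import pickle
F=pickle.load(open("cam.pkl","rb"))
def L(p,q):
    c,s=np.cos(p[2]),np.sin(p[2]);q=np.atleast_2d(q)
    return np.c_[p[0]+c*q[:,0]-s*q[:,1],p[1]+s*q[:,0]+c*q[:,1],.034+q[:,2]]
u=lambda x,y:("top",(322+(x+.5)/7-.5,160+(y+.5)/7-.5))
v=lambda x,y:("scene",(350+(x+.5)/6-.5,196+(y+.5)/6-.5))
pts=[(u(x,98),(0,y,34)) for x,y in((433,-24),(482,-46),(531,-68))]
pts+=[(v(*c),l) for c,l in(((395,255),(-14,-24,34)),((445,278),(-14,-46,34)),((492,302),(-14,-68,34)),((438,222),(14,-24,34)),((485,243),(14,-46,34)),((533,267),(14,-68,34)),((38,132),(-28,147,1)),((643,487),(-28,-147,1)))]
pts+=[(u(44,40),(28,147,4)),(u(44,158),(-28,147,4)),(u(692,166),(-28,-147,4))]
def res(p): return np.concatenate([proj(F[c],L(p,np.array(l)/1e3))[0]-q for (c,q),l in pts])
r=least_squares(res,[.618,-.168,-.007],loss="soft_l1",f_scale=.4);p=r.x
print(p.round(4));print([(c,l,w.round(2).tolist()) for ((c,_),l),w in zip(pts,res(p).reshape(-1,2))])
# top-view intensity profile across the rail averaged along trough & cover (rows -> local x at z)
for nm,a,b in(("trough",20,140),("cover",-125,-80)):
    g=[]
    for lx in range(-36,37):
        q=proj(F["top"],L(p,np.array([(lx,y,20) for y in range(a,b,2)])/1e3))
        g.append(map_coordinates(F["top"]["img"][:,:,2].astype(float),[q[:,1],q[:,0]],order=1).mean())
    print(nm,np.round(g).astype(int).tolist())
g=[]
for ly in range(-80,12):
    q=proj(F["top"],L(p,np.array([(s*x,ly,34) for s in(-1,1) for x in range(9,18)])/1e3))
    g.append(map_coordinates(F["top"]["img"].mean(2),[q[:,1],q[:,0]],order=1).mean())
print("slots from -80",np.round(g).astype(int).tolist())
pickle.dump(p,open("rail.pkl","wb"))
# overlay
S=5
def draw(f,r0,c0,h,w,s=S):
    im=cv2.resize(f["img"][r0:r0+h,c0:c0+w],None,fx=s,fy=s,interpolation=cv2.INTER_CUBIC)
    def ln(P,col):
        q=((proj(f,L(p,np.array(P)/1e3))-[c0,r0]+.5)*s-.5).round().astype(int)
        cv2.polylines(im,[q.reshape(-1,1,2)],True,col,1)
    ln([(-28,-147,0),(28,-147,0),(28,147,0),(-28,147,0)],(255,0,0))
    for sg in(-1,1):
        ln([(sg*8,-137,34),(sg*8,1,34),(sg*20,1,34),(sg*20,-137,34)],(0,0,255))
        for y in(-24,-46,-68): ln([(sg*8,y,34),(sg*20,y,34)],(255,0,255))
        ln([(sg*13,7,16),(sg*13,147,16)],(0,130,0))
    return im
A=draw(F["top"],160,322,30,110);B=draw(F["scene"],200,352,85,128)
w=max(A.shape[1],B.shape[1]);z=lambda i:cv2.copyMakeBorder(i,0,0,0,w-i.shape[1],0)
cv2.imwrite("pics/ov.png",np.vstack([z(A),z(B)])[:,:,::-1])
```

```text
[ 0.6181 -0.1683 -0.0054]
[('top', (0, -24, 34), [-0.05, -0.94]), ('top', (0, -46, 34), [0.01, -0.85]), ('top', (0, -68, 34), [0.06, -0.76]), ('scene', (-14, -24, 34), [0.04, -0.88]), ('scene', (-14, -46, 34), [-0.32, -0.26]), ('scene', (-14, -68, 34), [0.03, 0.31]), ('scene', (14, -24, 34), [-0.08, -0.72]), ('scene', (14, -46, 34), [0.04, 0.1]), ('scene', (14, -68, 34), [0.17, 0.53]), ('scene', (-28, 147, 1), [-0.97, 1.09]), ('scene', (-28, -147, 1), [-0.28, 1.2]), ('top', (28, 147, 4), [0.2, -0.27]), ('top', (-28, 147, 4), [0.08, 0.25]), ('top', (-28, -147, 4), [0.12, 0.28])]
trough [114, 116, 123, 133, 142, 154, 165, 176, 185, 188, 191, 192, 190, 189, 187, 189, 191, 194, 197, 198, 200, 200, 200, 200, 200, 201, 203, 204, 206, 207, 208, 208, 208, 208, 208, 208, 207, 207, 206, 205, 203, 201, 199, 195, 190, 185, 181, 179, 178, 179, 184, 188, 193, 194, 195, 195, 192, 186, 180, 173, 162, 151, 141, 133, 125, 118, 115, 113, 111, 110, 110, 110, 109]
cover [110, 115, 122, 129, 138, 150, 161, 171, 178, 184, 188, 183, 178, 173, 165, 157, 149, 154, 160, 167, 175, 184, 193, 199, 200, 202, 203, 202, 201, 200, 200, 201, 201, 203, 205, 207, 207, 206, 205, 200, 193, 186, 178, 172, 166, 161, 167, 173, 179, 185, 192, 198, 200, 201, 202, 200, 195, 191, 185, 175, 165, 154, 144, 134, 124, 119, 115, 111, 110, 110, 109, 109, 109]
slots from -80 [206, 207, 207, 206, 206, 203, 199, 196, 187, 177, 166, 161, 159, 158, 162, 172, 182, 190, 196, 201, 206, 207, 208, 209, 209, 208, 208, 204, 199, 195, 185, 175, 165, 162, 161, 160, 166, 176, 186, 193, 198, 203, 207, 207, 208, 209, 208, 208, 207, 203, 199, 195, 185, 175, 165, 164, 163, 163, 170, 179, 188, 194, 198, 203, 205, 206, 206, 207, 207, 207, 207, 207, 207, 207, 207, 207, 207, 203, 200, 197, 189, 181, 172, 170, 169, 167, 172, 179, 186, 192, 197, 202]
```

View pics/ov.png

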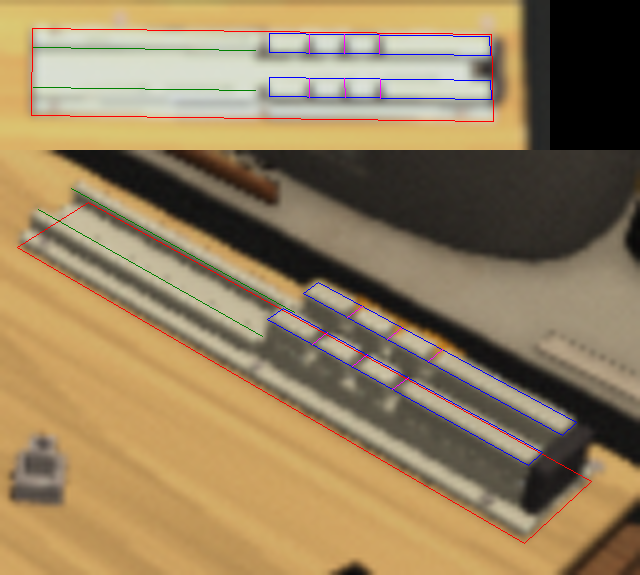

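```bash
cat >> fit.py <<'E'
import pickle
def snap():
    C=pickle.load(open("cam.pkl","rb"));F={}
    for n in("top","scene"):
        fs=[grab_frame(n) for _ in range(2)];F[n]=dict(C[n]);F[n]["img"]=np.mean([g["img"].astype(float) for g in fs],0).astype(np.uint8)
    return F
def box(cx,cy,hx,hy,z0,z1): return np.array([(cx+a*hx,cy+b*hy,z) for a in(-1,1) for b in(-1,1) for z in(z0,z1)])/1e3
BLOCK=[box(0,0,11,11,0,12),box(0,0,6,6,12,26)]
def place(p,V,z=.034):
    c,s=np.cos(p[2]),np.sin(p[2]);return np.c_[p[0]+c*V[:,0]-s*V[:,1],p[1]+s*V[:,0]+c*V[:,1],z+V[:,2]]
def sil(f,p,parts,win,s=8,z=.034):
    r0,c0,h,w=win;m=np.zeros((h*s,w*s),np.uint8)
    for V in parts:
        q=(proj(f,place(p,V,z))-[c0,r0]+.5)*s
        cv2.fillConvexPoly(m,cv2.convexHull(q.round().astype(np.int32)),1)
    return cv2.resize(m.astype(np.float32),(w,h),interpolation=cv2.INTER_AREA)
def fitsil(F,p0,parts,soft,yaws,z=.034,r=13):
    best=None
    W={};
    for n,f in F.items():
        u=proj(f,[[p0[0],p0[1],z+.013]])[0];W[n]=(int(u[1])-r,int(u[0])-r,2*r,2*r)
    M={n:soft(F[n]["img"][W[n][0]:W[n][0]+2*r,W[n][1]:W[n][1]+2*r].astype(float)) for n in F}
    cost=lambda q:sum(((sil(F[n],[q[0]/100,q[1]/100,q[2]],parts,W[n],z=z)-M[n])**2).sum() for n in F)
    for y in yaws:
        q0=np.array([p0[0]*100,p0[1]*100,y])
        R=minimize(cost,q0,method="Nelder-Mead",options=dict(initial_simplex=q0+np.array([[0,0,0],[.4,0,0],[0,.4,0],[0,0,.25]]),xatol=1e-3,fatol=1e-3))
        if best is None or R.fun<best.fun: best=R
    return best.x/[100,100,1],best.fun
def grey(c):
    wood=np.median(c.reshape(-1,3),0);ch=c[...,0]-c[...,2];w=wood[0]-wood[2]
    return np.clip(1.15*(1-ch/w)-.08,0,1)
E
python3 - <<'E'
from fit import *
F=snap()
B=[]
for x,y in((282,495),(392,460),(493,498),(672,511)):
    p0=atz(F["top"],(272+x/7,180+(y-210)/7),.047)
    p,c=fitsil(F,p0,BLOCK,grey,np.radians([0,22,45,67]));p[2]=(p[2]+np.pi/4)%(np.pi/2)-np.pi/4
    print(p[:2].round(4),np.degrees(p[2]).round(1),round(c,2));B.append(p)
    for n in F:
        q,c=fitsil({n:F[n]},p0,BLOCK,grey,np.radians([0,22,45,67]));print("   ",n,q[:2].round(4),np.degrees(q[2]).round(1)%90,round(c,2))
pickle.dump(B,open("blocks.pkl","wb"))
# stick and gauge crops
a=cv2.resize(F["scene"]["img"][175:225,270:340],None,fx=8,fy=8,interpolation=cv2.INTER_CUBIC)
b=cv2.resize(F["scene"]["img"][275:320,390:440],None,fx=8,fy=8,interpolation=cv2.INTER_CUBIC)
c=cv2.resize(F["top"]["img"][205:245,400:434],None,fx=8,fy=8,interpolation=cv2.INTER_CUBIC)
o=np.zeros((570,800,3),np.uint8)
o[:400,:240]=a[:,-0:240];o[:400,:560]=a;o[:320,560:800]=c[:,:240]
cv2.imwrite("pics/sg.png",np.vstack([o[:400],])[:,:,::-1]);cv2.imwrite("pics/g.png",b[:,:,::-1])
print(F["top"]["img"][220:232:2,406:428].mean(2).round().astype(int))
E
```

```text
[0.4711 0.0299] -9.6 15.51
    top [0.471  0.0292] 80.2 6.26
    scene [0.4712 0.0303] 78.9 8.29
[ 0.4865 -0.0191] 33.5 48.36
    top [ 0.4862 -0.0198] 31.4 12.7
    scene [ 0.4873 -0.0184] 33.5 34.54
[ 0.4697 -0.0654] 27.7 71.83
    top [ 0.4693 -0.0663] 22.7 12.75
    scene [ 0.4703 -0.0653] 29.0 58.19
[ 0.4652 -0.1442] 36.2 12.44
    top [ 0.4641 -0.1453] 36.0 2.82
    scene [ 0.4657 -0.1436] 36.1 8.19
[[170 170 169 168 152 117  82  55  40  46  40  30  24  32  42  48  64 101
  142 164 169 148]
 [171 170 170 160 133 100  68  44  40  46  39  28  25  37  47  54  76 121
  158 171 171 152]
 [168 169 168 152 117  85  57  42  43  38  30  26  31  43  50  60  93 136
  164 171 168 147]
 [161 161 157 138 105  72  46  42  48  40  29  26  40  49  53  70 109 145
  161 165 163 144]
 [167 165 150 118  85  59  42  42  42  34  25  30  44  51  57  84 126 156
  165 166 163 144]
 [172 170 154 119  82  55  43  51  53  45  38  41  45  48  64 102 143 165
  170 170 168 147]]
```

View pics/sg.png

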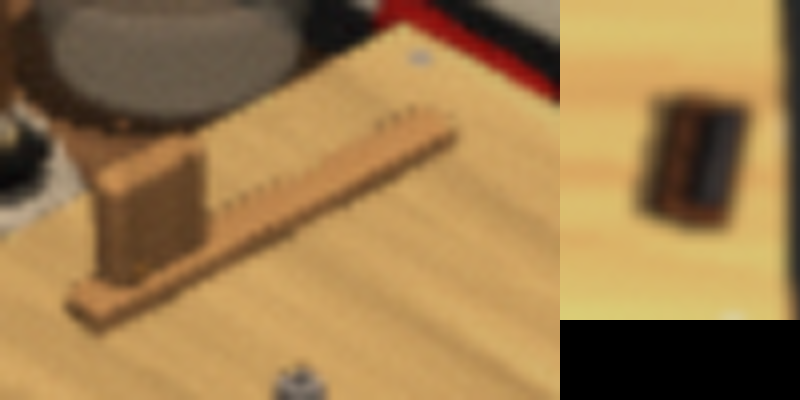

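Run:
```python
from fit import *
F=snap()
def dark(c): 
    g=c.mean(2);w=np.median(g);return np.clip((w-g)/(w-45)*1.05,0,1)
for h in(28,30,33):
    parts=[box(0,0,25,14,0,30),box(0,0,20,6,h,h+24)]
    p,c=fitsil(F,[.46,-.297],parts,dark,np.radians([-20,-7,10]),r=17);print(h,p[:2].round(4),np.degrees(p[2]).round(1),round(c,2))
for n in F:
    p,c=fitsil({n:F[n]},[.46,-.297],[box(0,0,25,14,0,30),box(0,0,20,6,30,54)],dark,np.radians([-20,-7,10]),r=17);print(n,p[:2].round(4),np.degrees(p[2]).round(1),round(c,2))
u=lambda x,y:("top",(272+(x+.5)/7-.5,180+(y-210+.5)/7-.5))
v=lambda x,y:("scene",(270+(x+.5)/8-.5,175+(y+.5)/8-.5))
# local: origin grip centre, tip -y ; x is across. tip at world +x -> yaw ~ +90deg: local -y->+x, local x->+y
pts=[(v(97,335),(-9,30,0)),(v(65,302),(9,30,10)),(v(456,140),(-9,-130,0)),(v(457,128),(-9,-130,10)),(v(205,152),(-7,-20,52)),(v(100,185),(7,20,52)),(v(128,200),(-7,20,52))]
pts+=[(u(95,505),(-9,30,5)),(u(50,505),(9,30,5)),(u(47,397),(7,-20,52)),(u(92,397),(-7,-20,52)),(u(92,485),(-7,20,52)),(u(47,485),(7,20,52)),]
def res(p): return np.concatenate([proj(F[c],place(p,np.array([l])/1e3))[0]-q for (c,q),l in pts])
r=least_squares(res,[.5,.118,1.57],loss="soft_l1",f_scale=.5);p=r.x
print("stick",p.round(4),np.degrees(p[2]).round(2));print(res(p).reshape(-1,2).round(1).tolist())
pickle.dump(p,open("stick.pkl","wb"))
pos,R=tool();print(pos,R.as_matrix().round(3))
```

```text
28 [ 0.4592 -0.2956] -6.7 196.3
30 [ 0.4593 -0.2956] -6.4 202.88
33 [ 0.4597 -0.2956] -5.4 211.07
top [ 0.4584 -0.295 ] -12.4 161.24
scene [ 0.4599 -0.2956] -5.7 37.41
stick [0.4916 0.1199 1.5586] 89.3
[[0.3, 1.5], [-0.5, -0.6], [-0.1, 1.4], [-0.2, -0.1], [0.5, -0.5], [-1.9, -0.7], [-1.8, -0.3], [0.4, 1.3], [1.0, 1.2], [1.5, -1.0], [-0.3, -0.9], [-0.6, -0.3], [1.2, -0.4]]
[0.16098568 0.47338262 0.23131171] [[-0.947  0.322  0.   ]
 [ 0.322  0.947  0.   ]
 [-0.     0.    -1.   ]]
```

{"op": "move_arm", "data": {"commands": [-0.4735,-0.3391,0.0713,0,0,1.2428,0.04,-0.4735,-0.3391,0.0713,0,0,1.2428,0.04,-0.4735,-0.3391,0.0713,0,0,1.2428,0.04,-0.4735,-0.3391,0.0713,0,0,1.2428,0.04,-0.4735,-0.3391,0.0713,0,0,1.2428,0.04,-0.4735,-0.3391,0.0713,0,0,1.2428,0.04,-0.4735,-0.3391,0.0713,0,0,1.2428,0.04,-0.4735,-0.3391,0.0713,0,0,1.2428,0.04,-0.4735,-0.3391,0.0713,0,0,1.2428,0.04,-0.4735,-0.3391,0.0713,0,0,1.2428,0.04,-0.4735,-0.3391,0.0713,0,0,1.2428,0.04,-0.4735,-0.3391,0.0713,0,0,1.2428,0.04], "newtons": 30}}

```text
time_s: 3.5
position: [0.4509, 0.0679, 0.1706]
ee_rot: [0.0, 0.707, 0.707, 0.0]
ft_force: [1.4, 0.5, -0.5]
grip_width: 0.0396
grasp_force: 0.0
```

```bash
cat > go.py <<'E'
from h import *
import sys
def rel(x,y,z,th,pose=None):
    """tool-frame shift+turn from pose (pos,tool-y angle deg) to world x,y,z, tool-y angle th; assumes tool down"""
    if pose is None:
        p,R=tool();M=R.as_matrix();a=np.degrees(np.arctan2(M[1,1],M[0,1]))
    else: p,a=np.array(pose[:3]),pose[3]
    d=np.array([x,y,z])-p;r=np.radians(a)
    return np.round([-np.sin(r)*d[0]+np.cos(r)*d[1],np.cos(r)*d[0]+np.sin(r)*d[1],-d[2],np.radians(a-th)],4)
if __name__=="__main__":
    p,R=tool();M=R.as_matrix();print("tcp",p.round(4),"tooly",np.degrees(np.arctan2(M[1,1],M[0,1])).round(2),"z",M[:,2].round(3))
    s=monitor.read_state();print("t",s["time_s"],"F",np.round(s["ft_force"],1),"w",round(float(s["grip_width"]),4),"gf",s["grasp_force"])
    if len(sys.argv)>4: print(rel(*map(float,sys.argv[1:5])))
E
python3 go.py .5 0 .16 -0.3
python3 - <<'E'
import pickle;print([p.round(4).tolist() for p in pickle.load(open("blocks.pkl","rb"))])
E
```

```text
tcp [0.4509 0.0679 0.1706] tooly -0.02 z [ 0.001  0.    -1.   ]
t 3.5 F [ 1.4  0.5 -0.5] w 0.0396 gf 0.0
[-0.0679  0.0491  0.0106  0.0049]
[[0.4711, 0.0299, -0.1683], [0.4865, -0.0191, 0.5854], [0.4697, -0.0654, 0.4827], [0.4652, -0.1442, 0.6326]]
```

{"op": "move_arm", "data": {"commands": [-0.038,0.0202,0.0706,0,0,0.168,0.04,-0.038,0.0202,0.0706,0,0,0.168,0.04,-0.038,0.0202,0.0706,0,0,0.168,0.04,-0.038,0.0202,0.0706,0,0,0.168,0.04,-0.038,0.0202,0.0706,0,0,0.168,0.04,-0.038,0.0202,0.0706,0,0,0.168,0.04]}}

```text
time_s: 4.0
position: [0.4712, 0.0328, 0.1016]
ee_rot: [0.001, 0.763, 0.646, 0.001]
ft_force: [-0.1, -0.2, 0.1]
grip_width: 0.0403
grasp_force: 0.0
```

```bash
python3 go.py .4711 .0299 .048 -9.6
python3 - <<'E'
from fit import *
F=snap();p,_=tool()
# project expected TCP tip (fingers at opening 40mm are higher) and save zoom
for n in F: print(n,proj(F[n],[p]).round(1))
a=F["scene"]["img"][190:260,270:340];u=proj(F["scene"],[p])[0]
b=F["top"]["img"][185:255,275:345]
cv2.imwrite("pics/grip0.png",np.hstack([cv2.resize(i,(400,400),interpolation=cv2.INTER_CUBIC) for i in(a,b)])[:,:,::-1])
E
```

```text
tcp [0.4712 0.0328 0.1016] tooly -9.52 z [ 0.003  0.    -1.   ]
t 4.0 F [-0.1 -0.2  0.1] w 0.0403 gf 0.0
[-0.0029  0.0004  0.0536  0.0013]
top [[310.8 218.5]]
scene [[305.9 208. ]]
```

View pics/grip0.png

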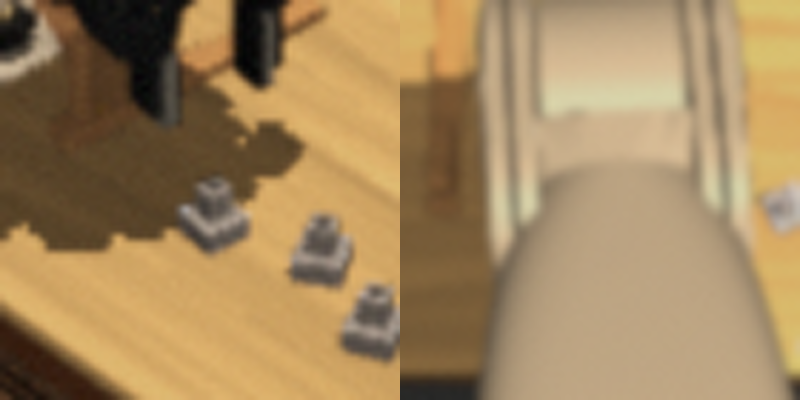

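```bash
python3 go.py .4711 .0299 .048 -9.6
```

```text
tcp [0.4709 0.0328 0.1014] tooly -9.52 z [ 0.003  0.    -1.   ]
t 4.2 F [ 0.5 -0.2  0.5] w 0.0402 gf 0.0
[-0.0028  0.0007  0.0534  0.0015]
```

{"op": "move_arm", "data": {"commands": [-0.0028,0.0007,0.025,0,0,0,0.04,-0.0028,0.0007,0.045,0,0,0,0.04,-0.0028,0.0007,0.0534,0,0,0,0.04,-0.0028,0.0007,0.0534,0,0,0,0.04,-0.0028,0.0007,0.0534,0,0,0,0.0,-0.0028,0.0007,0.0534,0,0,0,0.0,-0.0028,0.0007,0.0534,0,0,0,0.0,-0.0028,0.0007,0.0534,0,0,0,0.0,-0.0028,0.0007,0.0534,0,0,0,0.0], "newtons": 30}}

```text
time_s: 4.95
position: [0.4717, 0.0292, 0.0478]
ee_rot: [0.001, 0.764, 0.645, 0.001]
ft_force: [-0.3, 0.3, 5.5]
grip_width: 0.0111
grasp_force: 31.8
```

```bash
python3 go.py .47 .03 .12 -0.3;python3 - <<'E'
from go import *
c=np.array([.6181,-.1683]);a=-.0054
for y in(.024,.051,.078,.105): print(y,(c+[-np.sin(a)*y,np.cos(a)*y]).round(4))
E
```

```text
tcp [0.4717 0.0292 0.0478] tooly -9.61 z [ 0.003  0.    -1.   ]
t 4.95 F [-0.3  0.3  5.5] w 0.0111 gf 31.835399866104126
[ 0.0005 -0.0018 -0.0722 -0.1625]
0.024 [ 0.6182 -0.1443]
0.051 [ 0.6184 -0.1173]
0.078 [ 0.6185 -0.0903]
0.105 [ 0.6187 -0.0633]
```

```bash
python3 go.py .6182 -.1443 .10 -0.3
```

```text
tcp [0.4717 0.0292 0.0478] tooly -9.61 z [ 0.003  0.    -1.   ]
t 4.95 F [-0.3  0.3  5.5] w 0.0111 gf 31.835399866104126
[-0.1466  0.1735 -0.0522 -0.1625]
```

{"op": "move_arm", "data": {"commands": [0,0,-0.03,0,0,0,0,0,0,-0.06,0,0,0,0,-0.02,0.024,-0.06,0,0,-0.05,0,-0.045,0.053,-0.06,0,0,-0.1,0,-0.075,0.089,-0.06,0,0,-0.15,0,-0.1,0.118,-0.06,0,0,-0.1625,0,-0.125,0.148,-0.06,0,0,-0.1625,0,-0.14,0.166,-0.058,0,0,-0.1625,0,-0.1466,0.1735,-0.0522,0,0,-0.1625,0,-0.1466,0.1735,-0.0522,0,0,-0.1625,0,-0.1466,0.1735,-0.0522,0,0,-0.1625,0,-0.1466,0.1735,-0.0522,0,0,-0.1625,0]}}

```text
time_s: 5.95
position: [0.6156, -0.1432, 0.0983]
ee_rot: [-0.001, 0.709, 0.706, -0.0]
ft_force: [0.2, -0.1, 0.1]
grip_width: 0.0107
grasp_force: 31.2
```

```bash
python3 go.py .6182 -.1443 .0555 -0.3
python3 - <<'E'
from fit import *
F=snap();p,_=tool();rp=pickle.load(open("rail.pkl","rb"))
im=F["scene"]["img"].copy();s=7;r0,c0=195,355
a=cv2.resize(im[r0:r0+65,c0:c0+95],None,fx=s,fy=s,interpolation=cv2.INTER_CUBIC)
def pl(V,col):
    q=((proj(F["scene"],V)-[c0,r0]+.5)*s-.5).round().astype(int);cv2.polylines(a,[q.reshape(-1,1,2)],True,col,1)
z=p[2]-.014
sq=np.array([(-11,-11),(11,-11),(11,11),(-11,11)])/1e3
pl(np.c_[p[0]+sq[:,0],p[1]+sq[:,1],np.full(4,z)],(255,0,0));pl(np.c_[p[0]+sq[:,0],p[1]+sq[:,1],np.full(4,z+.012)],(0,0,255))
cv2.imwrite("pics/pl0.png",a[:,:,::-1])
E
```

```text
tcp [ 0.6156 -0.1432  0.0983] tooly -0.24 z [-0.002  0.001 -1.   ]
t 5.95 F [ 0.2 -0.1  0.1] w 0.0107 gf 31.20831549167633
[-0.0011  0.0026  0.0428  0.001 ]
```

View pics/pl0.png

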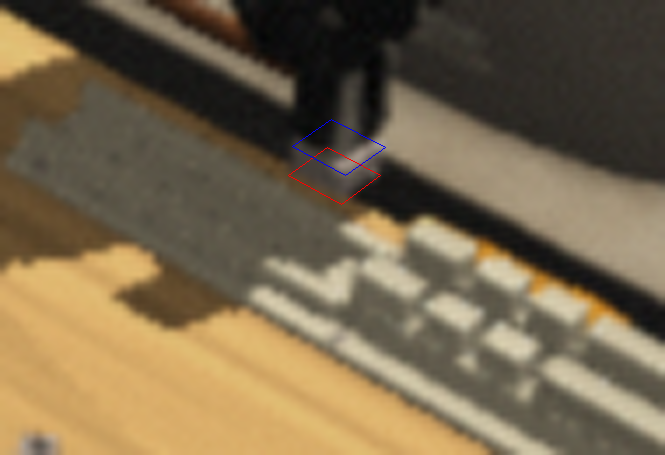

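{"op": "move_arm", "data": {"commands": [-0.0011,0.0026,0.01,0,0,0.001,0,-0.0011,0.0026,0.02,0,0,0.001,0,-0.0011,0.0026,0.026,0,0,0.001,0,-0.0011,0.0026,0.03,0,0,0.001,0,-0.0011,0.0026,0.03,0,0,0.001,0,-0.0011,0.0026,0.03,0,0,0.001,0]}}

```text
time_s: 6.65
position: [0.6191, -0.1456, 0.068]
ee_rot: [-0.001, 0.709, 0.705, -0.0]
ft_force: [0.2, -0.2, -0.0]
grip_width: 0.0109
grasp_force: 31.2
```

```bash
python3 go.py .6182 -.1443 .0555 -0.3
```

```text
tcp [ 0.6191 -0.1456  0.068 ] tooly -0.36 z [-0.001  0.    -1.   ]
t 6.65 F [ 0.2 -0.2 -0. ] w 0.0109 gf 31.20872139930725
[ 0.0013 -0.0009  0.0125 -0.0011]
```

{"op": "move_arm", "data": {"commands": [0.0013,-0.0009,0.002,0,0,0,0,0.0013,-0.0009,0.005,0,0,0,0,0.0013,-0.0009,0.008,0,0,0,0,0.0013,-0.0009,0.011,0,0,0,0,0.0013,-0.0009,0.0125,0,0,0,0,0.0013,-0.0009,0.0125,0,0,0,0]}}

```text
time_s: 7.15
position: [0.6182, -0.1443, 0.0557]
ee_rot: [-0.0, 0.709, 0.705, -0.0]
ft_force: [-1.0, 0.4, 0.1]
grip_width: 0.0109
grasp_force: 31.2
```

```bash
python3 go.py .6182 -.1443 .0555 -0.3
```

```text
tcp [ 0.6182 -0.1443  0.0557] tooly -0.37 z [-0.001  0.    -1.   ]
t 7.15 F [-1.   0.4  0.1] w 0.0109 gf 31.208549737930298
[-0.     -0.      0.0002 -0.0011]
```

{"op": "move_arm", "data": {"commands": [0,0,0.0012,0,0,0,0,0,0,0.0012,0,0,0,0.03,0,0,0.0012,0,0,0,0.03,0,0,0.0012,0,0,0,0.03,0,0,-0.01,0,0,0,0.03,0,0,-0.03,0,0,0,0.04,0,0,-0.055,0,0,0,0.04]}}

```text
time_s: 7.73
position: [0.6173, -0.144, 0.1108]
ee_rot: [-0.002, 0.709, 0.705, -0.001]
ft_force: [0.6, 0.0, -0.3]
grip_width: 0.0401
grasp_force: 0.0
```

{"op": "move_arm", "data": {"commands": [0.03,-0.03,0,0,0,-0.12,0.04,0.06,-0.064,0,0,0,-0.24,0.04,0.09,-0.096,0,0,0,-0.36,0.04,0.11,-0.118,0,0,0,-0.48,0.04,0.1243,-0.1325,0.01,0,0,-0.591,0.04,0.1243,-0.1325,0.01,0,0,-0.591,0.04,0.1243,-0.1325,0.01,0,0,-0.591,0.04,0.1243,-0.1325,0.01,0,0,-0.591,0.04,0.1243,-0.1325,0.01,0,0,-0.591,0.04]}}

```text
time_s: 8.48
position: [0.4887, -0.0198, 0.1022]
ee_rot: [0.001, 0.474, 0.881, 0.0]
ft_force: [0.5, 0.8, 0.7]
grip_width: 0.04
grasp_force: 0.0
```

```bash
cat >> fit.py <<'E'
def chk(guess,F=None):
    F=F or snap();out=[]
    for g in guess:
        p,c=fitsil(F,g,BLOCK,grey,[g[2]-.3,g[2],g[2]+.3]) ;print(np.round(p[:2],4),np.degrees(p[2]).round(1),round(c,1))
E
python3 go.py .4865 -.0191 .048 33.5
python3 - <<'E'
from fit import *
F=snap();B=pickle.load(open("blocks.pkl","rb"));S={"scene":F["scene"]}
chk(B[1:],S)
E
```

```text
tcp [ 0.4887 -0.0198  0.1022] tooly 33.41 z [ 0.003 -0.    -1.   ]
t 8.4833 F [0.5 0.8 0.7] w 0.04 gf 0.0
[ 0.0018 -0.0014  0.0542 -0.0016]
[ 0.4887 -0.0162] 42.7 34.7
[ 0.4703 -0.0653] 29.1 68.7
[ 0.4655 -0.1436] 35.9 8.6
```

{"op": "move_arm", "data": {"commands": [0.0018,-0.0014,0.025,0,0,0,0.04,0.0018,-0.0014,0.045,0,0,0,0.04,0.0018,-0.0014,0.054,0,0,0,0.04,0.0018,-0.0014,0.054,0,0,0,0.04,0.0018,-0.0014,0.054,0,0,0,0.0,0.0018,-0.0014,0.054,0,0,0,0.0,0.0018,-0.0014,0.054,0,0,0,0.0,0.0018,-0.0014,0.054,0,0,0,0.0,0.0018,-0.0014,0.054,0,0,0,0.0]}}

```text
time_s: 9.43
position: [0.4859, -0.0185, 0.0483]
ee_rot: [0.001, 0.473, 0.881, 0.001]
ft_force: [0.0, -0.6, 2.6]
grip_width: 0.0108
grasp_force: 31.7
```

```bash
python3 go.py .6184 -.1173 .075 -0.3
```

```text
tcp [ 0.4859 -0.0185  0.0483] tooly 33.5 z [ 0.003 -0.    -1.   ]
t 9.4333 F [ 0.  -0.6  2.6] w 0.0108 gf 31.738650798797607
[-0.1555  0.056  -0.0267  0.5899]
```

{"op": "move_arm", "data": {"commands": [0,0,-0.03,0,0,0,0,-0.01,0.004,-0.055,0,0,0.1,0,-0.04,0.014,-0.055,0,0,0.22,0,-0.075,0.027,-0.055,0,0,0.34,0,-0.11,0.04,-0.055,0,0,0.46,0,-0.14,0.05,-0.055,0,0,0.58,0,-0.1555,0.056,-0.045,0,0,0.5899,0,-0.1555,0.056,-0.03,0,0,0.5899,0,-0.1555,0.056,-0.0267,0,0,0.5899,0,-0.1555,0.056,-0.0267,0,0,0.5899,0,-0.1555,0.056,-0.0267,0,0,0.5899,0,-0.1555,0.056,-0.0267,0,0,0.5899,0]}}

```text
time_s: 10.43
position: [0.6173, -0.1168, 0.0749]
ee_rot: [0.0, 0.709, 0.705, 0.0]
ft_force: [-0.3, -0.2, -0.4]
grip_width: 0.011
grasp_force: 31.4
```

{"op": "move_arm", "data": {"commands": [0,0,0,0,0,0,0,0,0,0,0,0,0,0,0,0,0,0,0,0,0]}}

```text
time_s: 10.68
position: [0.6176, -0.117, 0.0748]
ee_rot: [0.001, 0.709, 0.705, 0.0]
ft_force: [0.2, -0.4, 0.1]
grip_width: 0.0108
grasp_force: 31.4
```

```bash
python3 go.py .6184 -.1173 .0555 -0.3
```

```text
tcp [ 0.6176 -0.117   0.0748] tooly -0.28 z [ 0.001 -0.    -1.   ]
t 10.6833 F [ 0.2 -0.4  0.1] w 0.0108 gf 31.398178339004517
[-0.0003  0.0008  0.0193  0.0004]
```

{"op": "move_arm", "data": {"commands": [-0.0003,0.0008,0.005,0,0,0,0,-0.0003,0.0008,0.009,0,0,0,0,-0.0003,0.0008,0.013,0,0,0,0,-0.0003,0.0008,0.017,0,0,0,0,-0.0003,0.0008,0.0205,0,0,0,0,-0.0003,0.0008,0.0205,0,0,0,0,-0.0003,0.0008,0.0205,0,0,0,0.03,-0.0003,0.0008,0.0205,0,0,0,0.03,-0.0003,0.0008,0.0205,0,0,0,0.03,-0.0003,0.0008,0.01,0,0,0,0.03,-0.0003,0.0008,-0.01,0,0,0,0.04,-0.0003,0.0008,-0.035,0,0,0,0.04]}}

```text
time_s: 11.68
position: [0.6165, -0.1172, 0.1078]
ee_rot: [-0.002, 0.709, 0.705, -0.001]
ft_force: [1.2, 0.2, 0.6]
grip_width: 0.0397
grasp_force: 0.0
```

{"op": "move_arm", "data": {"commands": [0.01,-0.03,0,0,0,-0.12,0.04,0.02,-0.065,0,0,0,-0.24,0.04,0.035,-0.1,0,0,0,-0.36,0.04,0.046,-0.13,0,0,0,-0.4887,0.04,0.0511,-0.149,0.01,0,0,-0.4887,0.04,0.0511,-0.149,0.01,0,0,-0.4887,0.04,0.0511,-0.149,0.01,0,0,-0.4887,0.04,0.0511,-0.149,0.01,0,0,-0.4887,0.04,0.0511,-0.149,0.01,0,0,-0.4887,0.04,0.0511,-0.149,0.01,0,0,-0.4887,0.04,0.0511,-0.149,0.01,0,0,-0.4887,0.04]}}

```text
time_s: 12.6
position: [0.4705, -0.0659, 0.0991]
ee_rot: [0.0, 0.517, 0.856, 0.0]
ft_force: [0.2, 0.2, 0.8]
grip_width: 0.0401
grasp_force: 0.0
```

```bash
python3 go.py .4697 -.0654 .048 27.7
python3 - <<'E'
from fit import *
F=snap();B=pickle.load(open("blocks.pkl","rb"));S={"scene":F["scene"]}
chk(B[2:],S)
E
```

```text
tcp [ 0.4705 -0.0659  0.0991] tooly 27.68 z [ 0.001 -0.    -1.   ]
t 12.6 F [0.2 0.2 0.8] w 0.0401 gf 0.0
[ 0.0008 -0.0004  0.0511 -0.0003]
[ 0.4701 -0.0626] 42.3 46.1
[ 0.4656 -0.1436] 36.0 8.5
```

{"op": "move_arm", "data": {"commands": [0.0008,-0.0004,0.025,0,0,0,0.04,0.0008,-0.0004,0.042,0,0,0,0.04,0.0008,-0.0004,0.0508,0,0,0,0.04,0.0008,-0.0004,0.0508,0,0,0,0.04,0.0008,-0.0004,0.0508,0,0,0,0.0,0.0008,-0.0004,0.0508,0,0,0,0.0,0.0008,-0.0004,0.0508,0,0,0,0.0,0.0008,-0.0004,0.0508,0,0,0,0.0,0.0008,-0.0004,0.0508,0,0,0,0.0]}}

```text
time_s: 13.55
position: [0.4697, -0.0652, 0.0492]
ee_rot: [0.001, 0.517, 0.856, 0.0]
ft_force: [0.6, -0.0, 3.2]
grip_width: 0.0108
grasp_force: 31.4
```

```bash
python3 go.py .6185 -.0903 .075 -0.3
```

```text
tcp [ 0.4697 -0.0652  0.0492] tooly 27.71 z [ 0.002 -0.    -1.   ]
t 13.55 F [ 0.6 -0.   3.2] w 0.0108 gf 31.438915729522705
[-0.0914  0.1201 -0.0258  0.4888]
```

{"op": "move_arm", "data": {"commands": [0,0,-0.03,0,0,0,0,-0.008,0.01,-0.055,0,0,0.1,0,-0.024,0.032,-0.055,0,0,0.22,0,-0.044,0.058,-0.055,0,0,0.34,0,-0.064,0.084,-0.055,0,0,0.46,0,-0.082,0.108,-0.055,0,0,0.4888,0,-0.0914,0.1201,-0.045,0,0,0.4888,0,-0.0914,0.1201,-0.03,0,0,0.4888,0,-0.0914,0.1201,-0.0258,0,0,0.4888,0,-0.0914,0.1201,-0.0258,0,0,0.4888,0,-0.0914,0.1201,-0.0258,0,0,0.4888,0,-0.0914,0.1201,-0.0258,0,0,0.4888,0]}}

```text
time_s: 14.55
position: [0.6173, -0.0902, 0.0748]
ee_rot: [0.0, 0.709, 0.705, 0.0]
ft_force: [-0.2, 0.5, 0.4]
grip_width: 0.0111
grasp_force: 31.1
```

{"op": "move_arm", "data": {"commands": [0,0,0,0,0,0,0,0,0,0,0,0,0,0,0,0,0,0,0,0,0]}}

```text
time_s: 14.8
position: [0.6177, -0.0902, 0.0749]
ee_rot: [0.001, 0.709, 0.705, 0.0]
ft_force: [0.3, 0.0, 0.2]
grip_width: 0.011
grasp_force: 31.1
```

```bash
python3 go.py .6185 -.0903 .0557 -0.3
```

```text
tcp [ 0.6177 -0.0902  0.0749] tooly -0.3 z [ 0.001 -0.    -1.   ]
t 14.8 F [0.3 0.  0.2] w 0.011 gf 31.076669096946716
[-0.0001  0.0008  0.0192 -0.    ]
```

{"op": "move_arm", "data": {"commands": [-0.0001,0.0008,0.005,0,0,0,0,-0.0001,0.0008,0.009,0,0,0,0,-0.0001,0.0008,0.013,0,0,0,0,-0.0001,0.0008,0.017,0,0,0,0,-0.0001,0.0008,0.02,0,0,0,0,-0.0001,0.0008,0.02,0,0,0,0,-0.0001,0.0008,0.02,0,0,0,0.03,-0.0001,0.0008,0.02,0,0,0,0.03,-0.0001,0.0008,0.02,0,0,0,0.03,-0.0001,0.0008,0.01,0,0,0,0.03,-0.0001,0.0008,-0.01,0,0,0,0.04,-0.0001,0.0008,-0.035,0,0,0,0.04]}}

```text
time_s: 15.8
position: [0.6167, -0.0901, 0.1077]
ee_rot: [-0.002, 0.709, 0.705, -0.001]
ft_force: [-0.5, -0.2, -0.2]
grip_width: 0.04
grasp_force: 0.0
```

{"op": "move_arm", "data": {"commands": [-0.01,-0.03,0,0,0,-0.12,0.04,-0.022,-0.065,0,0,0,-0.24,0.04,-0.035,-0.1,0,0,0,-0.36,0.04,-0.046,-0.13,0,0,0,-0.48,0.04,-0.0547,-0.153,0.01,0,0,-0.6,0.04,-0.0547,-0.153,0.01,0,0,-0.637,0.04,-0.0547,-0.153,0.01,0,0,-0.637,0.04,-0.0547,-0.153,0.01,0,0,-0.637,0.04,-0.0547,-0.153,0.01,0,0,-0.637,0.04,-0.0547,-0.153,0.01,0,0,-0.637,0.04,-0.0547,-0.153,0.01,0,0,-0.637,0.04]}}

```text
time_s: 16.72
position: [0.4659, -0.144, 0.0991]
ee_rot: [0.0, 0.452, 0.892, 0.0]
ft_force: [-0.2, -0.5, -0.9]
grip_width: 0.04
grasp_force: 0.0
```

```bash
python3 go.py .4652 -.1442 .048 36.2
python3 - <<'E'
from fit import *
F=snap();B=pickle.load(open("blocks.pkl","rb"));S={"scene":F["scene"]}
chk(B[3:],S)
E
```

```text
tcp [ 0.4659 -0.144   0.0991] tooly 36.22 z [ 0.001 -0.    -1.   ]
t 16.7167 F [-0.2 -0.5 -0.9] w 0.04 gf 0.0
[ 0.0003 -0.0007  0.0511  0.0003]
[ 0.4656 -0.1425] 38.7 52.8
```

{"op": "move_arm", "data": {"commands": [0.0003,-0.0007,0.025,0,0,0,0.04,0.0003,-0.0007,0.042,0,0,0,0.04,0.0003,-0.0007,0.051,0,0,0,0.04,0.0003,-0.0007,0.051,0,0,0,0.04,0.0003,-0.0007,0.051,0,0,0,0.0,0.0003,-0.0007,0.051,0,0,0,0.0,0.0003,-0.0007,0.051,0,0,0,0.0,0.0003,-0.0007,0.051,0,0,0,0.0,0.0003,-0.0007,0.051,0,0,0,0.0]}}

```text
time_s: 17.67
position: [0.4651, -0.1447, 0.0489]
ee_rot: [0.001, 0.452, 0.892, 0.0]
ft_force: [0.2, -0.0, 2.4]
grip_width: 0.0109
grasp_force: 32.0
```

```bash
python3 go.py .6187 -.0633 .075 -0.3
```

```text
tcp [ 0.4651 -0.1447  0.0489] tooly 36.19 z [ 0.002 -0.001 -1.   ]
t 17.6667 F [ 0.2 -0.   2.4] w 0.0109 gf 32.03407645225525
[-0.025   0.172  -0.0261  0.637 ]
```

{"op": "move_arm", "data": {"commands": [0,0,-0.03,0,0,0,0,-0.002,0.015,-0.06,0,0,0.1,0,-0.006,0.043,-0.06,0,0,0.22,0,-0.011,0.077,-0.06,0,0,0.34,0,-0.016,0.111,-0.06,0,0,0.46,0,-0.021,0.144,-0.06,0,0,0.58,0,-0.025,0.172,-0.05,0,0,0.637,0,-0.025,0.172,-0.035,0,0,0.637,0,-0.025,0.172,-0.0261,0,0,0.637,0,-0.025,0.172,-0.0261,0,0,0.637,0,-0.025,0.172,-0.0261,0,0,0.637,0,-0.025,0.172,-0.0261,0,0,0.637,0]}}

```text
time_s: 18.67
position: [0.6173, -0.0636, 0.0747]
ee_rot: [0.0, 0.709, 0.705, -0.0]
ft_force: [-0.1, 0.1, 0.2]
grip_width: 0.0105
grasp_force: 31.7
```

{"op": "move_arm", "data": {"commands": [0,0,0,0,0,0,0,0,0,0,0,0,0,0,0,0,0,0,0,0,0]}}

```text
time_s: 18.92
position: [0.6181, -0.0634, 0.0751]
ee_rot: [0.001, 0.709, 0.705, 0.0]
ft_force: [-0.4, -0.1, -0.6]
grip_width: 0.0105
grasp_force: 31.7
```

```bash
python3 go.py .6187 -.0633 .0555 -0.3
```

```text
tcp [ 0.6181 -0.0634  0.0751] tooly -0.34 z [ 0.002 -0.    -1.   ]
t 18.9167 F [-0.4 -0.1 -0.6] w 0.0105 gf 31.73127830028534
[ 0.0001  0.0006  0.0196 -0.0007]
```

{"op": "move_arm", "data": {"commands": [0.0001,0.0006,0.005,0,0,0,0,0.0001,0.0006,0.009,0,0,0,0,0.0001,0.0006,0.013,0,0,0,0,0.0001,0.0006,0.017,0,0,0,0,0.0001,0.0006,0.0203,0,0,0,0,0.0001,0.0006,0.0203,0,0,0,0,0.0001,0.0006,0.0203,0,0,0,0.03,0.0001,0.0006,0.0203,0,0,0,0.03,0.0001,0.0006,0.0203,0,0,0,0.03,0.0001,0.0006,0.01,0,0,0,0.03,0.0001,0.0006,-0.01,0,0,0,0.04,0.0001,0.0006,-0.035,0,0,0,0.04]}}

```text
time_s: 19.92
position: [0.6168, -0.0627, 0.1079]
ee_rot: [-0.002, 0.709, 0.705, -0.002]
ft_force: [-0.1, -0.2, -0.5]
grip_width: 0.04
grasp_force: 0.0
```

{"op": "move_arm", "data": {"commands": [0.02,-0.01,-0.02,0,0,-0.12,0.04,0.04,-0.025,-0.04,0,0,-0.24,0.04,0.06,-0.04,-0.04,0,0,-0.36,0.04,0.08,-0.055,-0.04,0,0,-0.48,0.04,0.1,-0.07,-0.04,0,0,-0.6,0.04,0.12,-0.085,-0.04,0,0,-0.72,0.04,0.14,-0.1,-0.04,0,0,-0.84,0.04,0.16,-0.115,-0.04,0,0,-0.96,0.04,0.175,-0.124,-0.04,0,0,-1.08,0.04,0.1825,-0.128,-0.04,0,0,-1.2,0.04,0.1825,-0.128,-0.04,0,0,-1.32,0.04,0.1825,-0.128,-0.04,0,0,-1.44,0.04]}}

```text
time_s: 20.92
position: [0.4912, 0.1211, 0.1499]
ee_rot: [0.0, 0.064, 0.998, 0.0]
ft_force: [0.6, -0.7, 0.1]
grip_width: 0.04
grasp_force: 0.0
```

{"op": "move_arm", "data": {"commands": [0,0,0,0,0,-0.12,0.04,0,0,0,0,0,-0.12,0.04,0,0,0,0,0,-0.12,0.04,0,0,0,0,0,-0.12,0.04]}}

```text
time_s: 21.25
position: [0.4915, 0.1203, 0.1493]
ee_rot: [0.0, 0.009, 1.0, 0.0]
ft_force: [0.2, -0.3, 0.3]
grip_width: 0.0398
grasp_force: 0.0
```

```bash
python3 go.py .4916 .1199 .056 89.3
python3 - <<'E'
from fit import *
F=snap();im=F["scene"]["img"]
a=cv2.resize(im[165:255,270:435],None,fx=4.8,fy=4.8,interpolation=cv2.INTER_CUBIC)
cv2.imwrite("pics/st.png",a[:,:,::-1])
E
```

```text
tcp [0.4915 0.1203 0.1493] tooly 88.93 z [ 0.  0. -1.]
t 21.25 F [ 0.2 -0.3  0.3] w 0.0398 gf 0.0
[-0.0001 -0.0004  0.0933 -0.0065]
```

View pics/st.png

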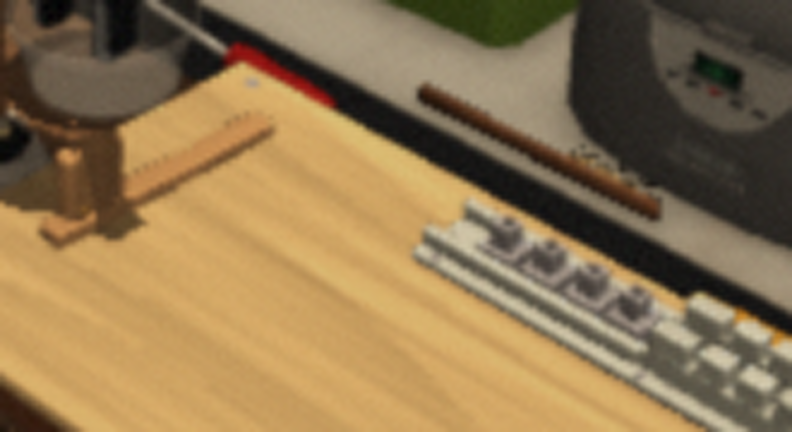

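{"op": "move_arm", "data": {"commands": [0,0,0.035,0,0,-0.0065,0.04,0,0,0.065,0,0,-0.0065,0.04,0,0,0.085,0,0,-0.0065,0.04,0,0,0.096,0,0,-0.0065,0.04,0,0,0.096,0,0,-0.0065,0.04,0,0,0.096,0,0,-0.0065,0.0,0,0,0.096,0,0,-0.0065,0.0,0,0,0.096,0,0,-0.0065,0.0,0,0,0.096,0,0,-0.0065,0.0,0,0,0.096,0,0,-0.0065,0.0], "newtons": 45}}

```text
time_s: 22.28
position: [0.4923, 0.1205, 0.0541]
ee_rot: [0.001, 0.005, 1.0, 0.0]
ft_force: [1.0, 0.5, 1.5]
grip_width: 0.0131
grasp_force: 46.7
```

```bash
python3 - <<'E'
c=[.6181,-.1683]; y=.258
print(c[0]+.0054*y,c[1]+y)
E
python3 go.py .6195 .095 .15 -0.3
```

```text
0.6194932 0.0897
tcp [0.4923 0.1205 0.0541] tooly 89.45 z [ 0.002  0.001 -1.   ]
t 22.2833 F [1.  0.5 1.5] w 0.0131 gf 46.66509926319122
[-0.1274 -0.0243 -0.0959  1.5664]
```

{"op": "move_arm", "data": {"commands": [0,0,-0.03,0,0,0,0,0,0,-0.06,0,0,0,0,0,0,-0.09,0,0,0.12,0,0,0,-0.096,0,0,0.24,0,0,0,-0.096,0,0,0.36,0,0,0,-0.096,0,0,0.48,0,0,0,-0.096,0,0,0.6,0,-0.02,-0.005,-0.096,0,0,0.72,0,-0.04,-0.01,-0.096,0,0,0.84,0,-0.06,-0.015,-0.096,0,0,0.96,0,-0.08,-0.02,-0.096,0,0,1.08,0,-0.1,-0.024,-0.096,0,0,1.2,0]}}

```text
time_s: 23.28
position: [0.592, 0.095, 0.1494]
ee_rot: [0.0, 0.571, 0.821, 0.0]
ft_force: [0.5, 0.6, -1.3]
grip_width: 0.0133
grasp_force: 46.3
```

{"op": "move_arm", "data": {"commands": [0,0,0,0,0,0.12,0,0,0,0,0,0,0.24,0,0,0,0,0,0,0.366,0,0,0,0,0,0,0.366,0,0,0,0,0,0,0.366,0,0,0,0,0,0,0.366,0]}}

```text
time_s: 23.78
position: [0.5911, 0.0954, 0.1492]
ee_rot: [0.0, 0.708, 0.706, 0.0]
ft_force: [-0.1, 0.4, -1.6]
grip_width: 0.0132
grasp_force: 46.3
```

```bash
python3 go.py .6195 .092 .075 -0.3
python3 - <<'E'
from fit import *
F=snap();im=F["scene"]["img"]
a=cv2.resize(im[150:270,280:440],None,fx=4.8,fy=4.8,interpolation=cv2.INTER_CUBIC)
cv2.imwrite("pics/st2.png",a[:,:,::-1])
E
```

```text
tcp [0.5911 0.0954 0.1492] tooly -0.12 z [ 0.  0. -1.]
t 23.7833 F [-0.1  0.4 -1.6] w 0.0132 gf 46.283714175224304
[-0.0033  0.0284  0.0742  0.0031]
```

View pics/st2.png

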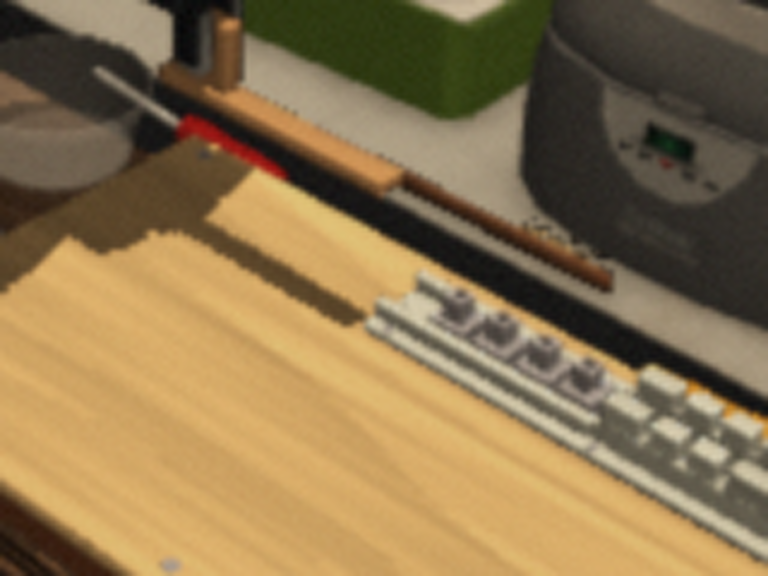

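```bash
python3 - <<'E'
from fit import *
F=snap();p,_=tool()
z0=p[2]-.0541+.034
P=[[p[0]-.009,p[1]-.1305,z0],[p[0]-.009,p[1]-.1305,z0+.01],[p[0]+.009,p[1]-.1305,z0+.01]]
print(((proj(F["scene"],P)-[280,150]+.5)*4.8).round(1))
a=cv2.resize(F["scene"]["img"][175:205,345:380],None,fx=16,fy=16,interpolation=cv2.INTER_CUBIC)
q=((proj(F["scene"],P)-[345,175]+.5)*16).astype(int)
for c in q: cv2.circle(a,tuple(map(int,c)),4,(255,0,0),1)
cv2.imwrite("pics/tip.png",a[:,:,::-1])
E
python3 go.py .6194 .086 .08 -0.3
```

```text
[[381.7 201.8]
 [382.9 185.1]
 [406.5 171.2]]
tcp [0.5911 0.0954 0.1491] tooly -0.25 z [ 0. -0. -1.]
t 24.1833 F [ 0.3  0.5 -1. ] w 0.0133 gf 46.28169000148773
[-0.0092  0.0283  0.0691  0.0008]
```

View pics/tip.png

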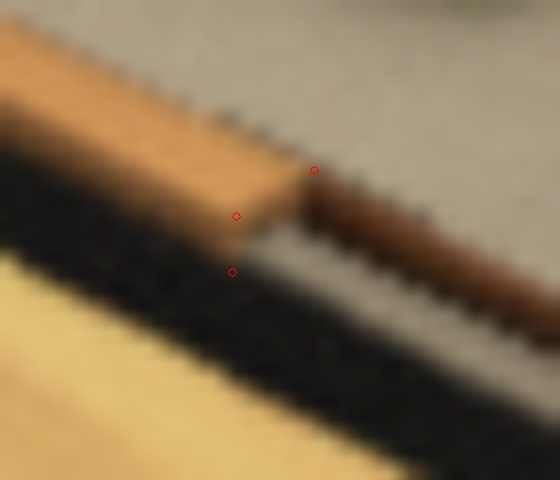

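{"op": "move_arm", "data": {"commands": [-0.002,0.015,0,0,0,0,0,-0.006,0.0283,0.01,0,0,0,0,-0.0092,0.0283,0.035,0,0,0,0,-0.0092,0.0283,0.059,0,0,0,0,-0.0092,0.0283,0.059,0,0,0,0,-0.0092,0.0283,0.059,0,0,0,0,-0.0092,0.0283,0.059,0,0,0,0]}}

```text
time_s: 24.77
position: [0.62, 0.0862, 0.0911]
ee_rot: [0.0, 0.709, 0.705, 0.0]
ft_force: [0.2, -0.3, -0.7]
grip_width: 0.0134
grasp_force: 46.2
```

{"op": "move_arm", "data": {"commands": [0,0,0,0,0,0,0,0,0,0,0,0,0,0,0,0,0,0,0,0,0]}}

```text
time_s: 25.02
position: [0.6203, 0.0862, 0.0917]
ee_rot: [0.001, 0.709, 0.705, 0.001]
ft_force: [-0.1, -0.1, 0.1]
grip_width: 0.0136
grasp_force: 46.2
```

```bash
python3 go.py .6194 .086 .061 -0.3
```

```text
tcp [0.6203 0.0862 0.0917] tooly -0.26 z [ 0.003  0.    -1.   ]
t 25.0167 F [-0.1 -0.1  0.1] w 0.0136 gf 46.22809588909149
[-0.0002 -0.0009  0.0307  0.0006]
```

Descend, then start pushing slowly.

{"op": "move_arm", "data": {"commands": [0,-0.0009,0.006,0,0,0,0,0,-0.0009,0.012,0,0,0,0,0,-0.0009,0.018,0,0,0,0,0,-0.0009,0.024,0,0,0,0,0,-0.0009,0.028,0,0,0,0,0,-0.0009,0.0307,0,0,0,0,0,-0.0009,0.0307,0,0,0,0,0,-0.0009,0.0307,0,0,0,0]}}

```text
time_s: 25.68
position: [0.6185, 0.086, 0.0593]
ee_rot: [0.0, 0.709, 0.705, -0.0]
ft_force: [-0.9, -0.2, -0.3]
grip_width: 0.0133
grasp_force: 46.4
```

```bash
python3 go.py .6194 .086 .061 -0.3
python3 - <<'E'
from fit import *
F=snap();im=F["scene"]["img"]
a=cv2.resize(im[180:270,320:450],None,fx=6,fy=6,interpolation=cv2.INTER_CUBIC)
cv2.imwrite("pics/st3.png",a[:,:,::-1])
E
```

```text
tcp [0.6185 0.086  0.0593] tooly -0.27 z [-0. -0. -1.]
t 25.6833 F [-0.9 -0.2 -0.3] w 0.0133 gf 46.36880278587341
[ 0.      0.0009 -0.0017  0.0005]
```

View pics/st3.png

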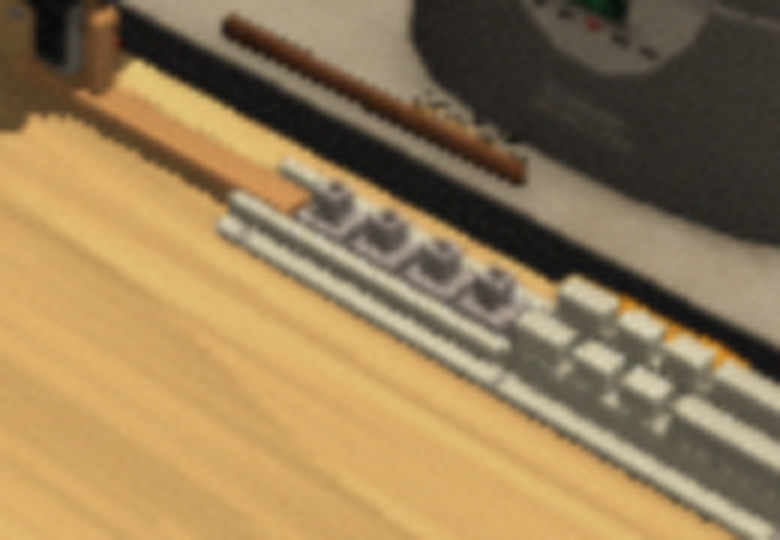

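{"op": "move_arm", "data": {"commands": [-0.006,0.0006,-0.0008,0,0,0,0,-0.012,0.0006,-0.0008,0,0,0,0,-0.018,0.0006,-0.0008,0,0,0,0,-0.024,0.0006,-0.0008,0,0,0,0,-0.03,0.0006,-0.0008,0,0,0,0,-0.036,0.0006,-0.0008,0,0,0,0,-0.042,0.0006,-0.0008,0,0,0,0,-0.048,0.0006,-0.0008,0,0,0,0,-0.054,0.0006,-0.0008,0,0,0,0,-0.06,0.0006,-0.0008,0,0,0,0,-0.06,0.0006,-0.0008,0,0,0,0]}}

```text
time_s: 26.8
position: [0.6188, 0.0244, 0.0601]
ee_rot: [0.0, 0.709, 0.705, -0.0]
ft_force: [-0.1, 1.1, -1.9]
grip_width: 0.0135
grasp_force: 46.3
```

```bash
python3 go.py .6185 -.034 .060 -0.3
```

```text
tcp [0.6188 0.0244 0.0601] tooly -0.36 z [-0.    -0.001 -1.   ]
t 26.8 F [-0.1  1.1 -1.9] w 0.0135 gf 46.34841799736023
[-0.0584  0.0001  0.0001 -0.0011]
```

{"op": "move_arm", "data": {"commands": [-0.006,0,0,0,0,0,0,-0.012,0,0,0,0,0,0,-0.018,0,0,0,0,0,0,-0.024,0,0,0,0,0,0,-0.03,0,0,0,0,0,0,-0.036,0,0,0,0,0,0,-0.042,0,0,0,0,0,0,-0.048,0,0,0,0,0,0,-0.054,0,0,0,0,0,0,-0.06,0,0,0,0,0,0,-0.065,0,0,0,0,0,0,-0.065,0,0,0,0,0,0]}}

```text
time_s: 27.8
position: [0.6186, -0.0405, 0.0603]
ee_rot: [0.0, 0.709, 0.705, -0.0]
ft_force: [-0.1, -1.0, -0.5]
grip_width: 0.0133
grasp_force: 46.5
```

{"op": "move_arm", "data": {"commands": [-0.004,0,0,0,0,0,0,-0.008,0,0,0,0,0,0,-0.012,0,0,0,0,0,0,-0.016,0,0,0,0,0,0,-0.02,0,0,0,0,0,0,-0.024,0,0,0,0,0,0,-0.028,0,0,0,0,0,0,-0.032,0,0,0,0,0,0,-0.036,0,0,0,0,0,0,-0.036,0,0,0,0,0,0]}}

```text
time_s: 28.63
position: [0.6184, -0.0762, 0.0603]
ee_rot: [0.0, 0.709, 0.705, -0.0]
ft_force: [0.1, -0.2, 2.0]
grip_width: 0.0133
grasp_force: 46.8
```

```bash
python3 go.py .6185 -.087 .060 -0.3
```

```text
tcp [ 0.6184 -0.0762  0.0603] tooly -0.33 z [ 0.    -0.001 -1.   ]
t 28.6333 F [ 0.1 -0.2  2. ] w 0.0133 gf 46.782183051109314
[-0.0108  0.0001  0.0003 -0.0006]
```

Now approach the stop gently until the force rises.

{"op": "move_arm", "data": {"commands": [-0.002,0,0,0,0,0,0,-0.004,0,0,0,0,0,0,-0.006,0,0,0,0,0,0,-0.008,0,0,0,0,0,0,-0.0095,0,0,0,0,0,0,-0.0095,0,0,0,0,0,0]}}

```text
time_s: 29.13
position: [0.6184, -0.0848, 0.0603]
ee_rot: [0.0, 0.709, 0.705, 0.0]
ft_force: [0.3, 1.9, 3.3]
grip_width: 0.0135
grasp_force: 46.9
```

{"op": "move_arm", "data": {"commands": [-0.0005,0,0,0,0,0,0,-0.001,0,0,0,0,0,0,-0.0015,0,0,0,0,0,0,-0.002,0,0,0,0,0,0,-0.002,0,0,0,0,0,0]}}

```text
time_s: 29.55
position: [0.6184, -0.0864, 0.0603]
ee_rot: [0.0, 0.709, 0.705, 0.0]
ft_force: [-0.0, 3.1, 3.1]
grip_width: 0.0132
grasp_force: 46.9
```

{"op": "move_arm", "data": {"commands": [-0.0005,0,0,0,0,0,0,-0.001,0,0,0,0,0,0,-0.0015,0,0,0,0,0,0,-0.0015,0,0,0,0,0,0,-0.0015,0,0,0,0,0,0]}}

```text
time_s: 29.97
position: [0.6183, -0.087, 0.0602]
ee_rot: [-0.001, 0.709, 0.706, 0.001]
ft_force: [-0.7, 6.2, 4.9]
grip_width: 0.0133
grasp_force: 47.1
```

{"op": "move_arm", "data": {"commands": [-0.0005,0,0,0,0,0,0,-0.001,0,0,0,0,0,0,-0.0015,0,0,0,0,0,0,-0.0015,0,0,0,0,0,0,-0.0015,0,0,0,0,0,0]}}

```text
time_s: 30.38
position: [0.6183, -0.087, 0.0603]
ee_rot: [-0.001, 0.708, 0.706, 0.002]
ft_force: [-0.7, 9.0, 4.5]
grip_width: 0.0132
grasp_force: 47.2
```

{"op": "move_arm", "data": {"commands": [0.004,0,0,0,0,0,0,0.01,0,0,0,0,0,0,0.018,0,0,0,0,0,0,0.027,0,0,0,0,0,0,0.036,0,0,0,0,0,0,0.045,0,0,0,0,0,0,0.054,0,0,0,0,0,0,0.063,0,0,0,0,0,0,0.072,0,0,0,0,0,0,0.081,0,0,0,0,0,0,0.09,0,0,0,0,0,0,0.095,0,0,0,0,0,0]}}

```text
time_s: 31.38
position: [0.6184, 0.0071, 0.0598]
ee_rot: [-0.0, 0.708, 0.706, -0.0]
ft_force: [0.3, -1.8, 2.7]
grip_width: 0.0134
grasp_force: 47.0
```

{"op": "move_arm", "data": {"commands": [0,0,-0.01,0,0,0,0,0,0,-0.03,0,0,0,0,0,0,-0.06,0,0,0,0,0.015,-0.03,-0.06,0,0,0,0,0.03,-0.065,-0.06,0,0,0,0,0.045,-0.1,-0.06,0,0,0,0,0.05,-0.13,-0.06,0,0,0,0,0.05,-0.148,-0.06,0,0,0,0,0.05,-0.148,-0.03,0,0,0,0,0.05,-0.148,-0.01,0,0,0,0,0.05,-0.148,-0.01,0,0,0,0,0.05,-0.148,-0.01,0,0,0,0]}}

```text
time_s: 32.38
position: [0.4695, 0.0564, 0.0695]
ee_rot: [-0.002, 0.709, 0.705, -0.001]
ft_force: [-0.3, -0.4, -0.1]
grip_width: 0.0135
grasp_force: 46.2
```

```bash
python3 go.py .47 .05 .0545 -0.3;python3 - <<'E'
from fit import *
F=snap();im=F["scene"]["img"]
a=cv2.resize(im[170:290,330:490],None,fx=4.8,fy=4.8,interpolation=cv2.INTER_CUBIC)
cv2.imwrite("pics/row.png",a[:,:,::-1])
E
```

```text
tcp [0.4695 0.0564 0.0695] tooly -0.27 z [-0.004  0.    -1.   ]
t 32.3833 F [-0.3 -0.4 -0.1] w 0.0135 gf 46.234973073005676
[-0.0064  0.0006  0.015   0.0005]
```

View pics/row.png

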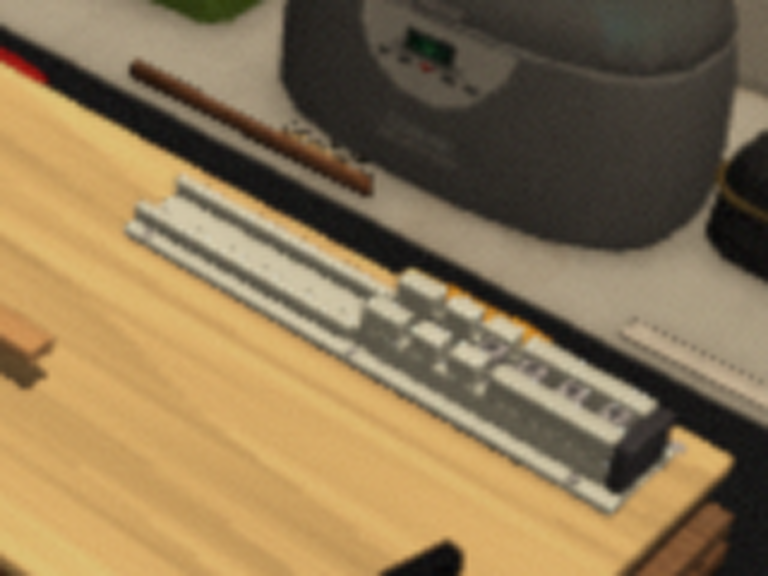

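{"op": "move_arm", "data": {"commands": [0,0,0.004,0,0,0,0,0,0,0.008,0,0,0,0,0,0,0.012,0,0,0,0,0,0,0.0152,0,0,0,0,0,0,0.0155,0,0,0,0,0,0,0.0155,0,0,0,0,0,0,0.0155,0,0,0,0.04,0,0,0.0155,0,0,0,0.04,0,0,0.0155,0,0,0,0.04,0,0,0,0,0,0,0.04,0,0,-0.03,0,0,0,0.04,0,0,-0.06,0,0,0,0.04]}}

```text
time_s: 33.58
position: [0.4697, 0.0561, 0.13]
ee_rot: [-0.001, 0.709, 0.705, -0.001]
ft_force: [1.2, -0.0, -0.2]
grip_width: 0.0399
grasp_force: 0.0
```

{"op": "move_arm", "data": {"commands": [-0.03,0,0,0,0,-0.12,0.04,-0.06,0,0,0,0,-0.24,0.04,-0.09,0,0,0,0,-0.36,0.04,-0.12,0,0,0,0,-0.48,0.04,-0.15,0,0,0,0,-0.6,0.04,-0.18,0,0,0,0,-0.72,0.04,-0.21,0,0,0,0,-0.84,0.04,-0.24,0,0,0,0,-0.96,0.04,-0.27,0,0,0,0,-1.08,0.04,-0.3,0,0,0,0,-1.2,0.04,-0.33,-0.009,0,0,0,-1.32,0.04,-0.35,-0.009,0,0,0,-1.44,0.04]}}

```text
time_s: 34.58
position: [0.459, -0.2963, 0.1301]
ee_rot: [-0.0, 0.066, 0.998, -0.0]
ft_force: [-0.4, 0.9, -0.3]
grip_width: 0.0399
grasp_force: 0.0
```

{"op": "move_arm", "data": {"commands": [0,0,0,0,0,0,0.04,0,0,0,0,0,0,0.04,0,0,0,0,0,0,0.04]}}

```text
time_s: 34.83
position: [0.4601, -0.2932, 0.13]
ee_rot: [-0.0, 0.068, 0.998, 0.0]
ft_force: [0.4, 0.7, -0.4]
grip_width: 0.0401
grasp_force: 0.0
```

```bash
python3 go.py .4595 -.2956 .069 83.6;python3 - <<'E'
from fit import *
F=snap();im=F["scene"]["img"]
for q in("stick_grip","gauge_grip","gauge_rest"):
    for r in place_of(q,{**grab_frame("scene")})[:2]: print(q,r["score"],np.round(r["uv"],1))
f=F["scene"];print(proj(f,[[.4595,-.2956,.034],[.4595,-.2956,.076]]).round(1),"stick grip at", atz(f,(0,0),.065)[:0])
cv2.imwrite("pics/gz.png",cv2.resize(im[200:330,290:450],None,fx=4.6,fy=4.6,interpolation=cv2.INTER_CUBIC)[:,:,::-1])
E
```

```text
tcp [ 0.4601 -0.2932  0.13  ] tooly 82.15 z [-0.     0.001 -1.   ]
t 34.8333 F [ 0.4  0.7 -0.4] w 0.0401 gf 0.0
[ 0.0003 -0.0025  0.061  -0.0253]
stick_grip 0.58 [297.9 214.7]
stick_grip 0.55 [257.9 166.1]
gauge_grip 0.63 [420.7 290.9]
gauge_grip 0.52 [433.1 240.6]
gauge_rest 0.82 [416.2 304.9]
[[413.9 305.3]
 [416.5 290.7]] stick grip at []
```

View pics/gz.png

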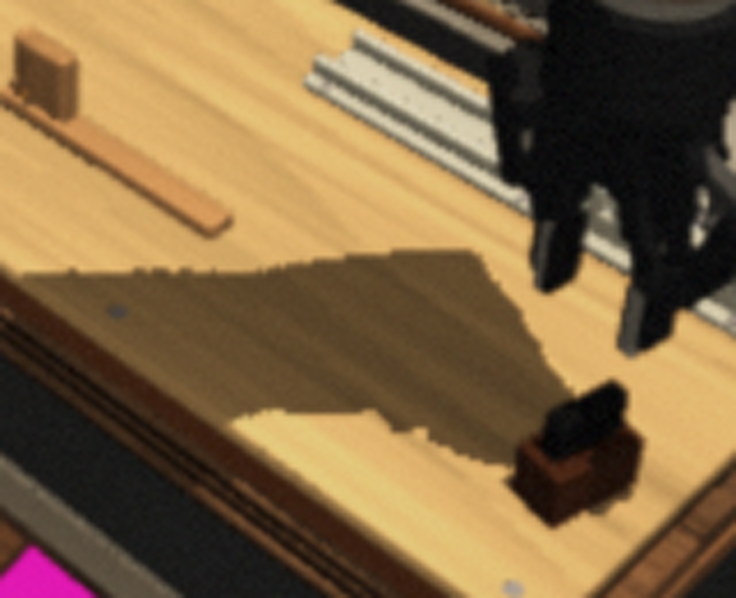

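{"op": "move_arm", "data": {"commands": [0.0003,-0.0025,0.03,0,0,-0.0253,0.04,0.0003,-0.0025,0.05,0,0,-0.0253,0.04,0.0003,-0.0025,0.061,0,0,-0.0253,0.04,0.0003,-0.0025,0.061,0,0,-0.0253,0.04,0.0003,-0.0025,0.061,0,0,-0.0253,0.04,0.0003,-0.0025,0.061,0,0,-0.0253,0.0,0.0003,-0.0025,0.061,0,0,-0.0253,0.0,0.0003,-0.0025,0.061,0,0,-0.0253,0.0,0.0003,-0.0025,0.061,0,0,-0.0253,0.0,0.0003,-0.0025,0.061,0,0,-0.0253,0.0], "newtons": 30}}

```text
time_s: 36.17
position: [0.4607, -0.2975, 0.0706]
ee_rot: [0.001, 0.055, 0.998, -0.001]
ft_force: [0.6, -2.9, 4.3]
grip_width: 0.011
grasp_force: 34.3
```

```bash
python3 go.py .4595 -.2956 .12 89.7
python3 - <<'E'
y=-.046;print(.6181+.0054*y,-.1683+y)
E
```

```text
tcp [ 0.4607 -0.2975  0.0706] tooly 83.65 z [ 0.003 -0.003 -1.   ]
t 36.1667 F [ 0.6 -2.9  4.3] w 0.011 gf 34.26945447921753
[ 0.0014  0.0018 -0.0494 -0.1055]
0.6178516 -0.2143
```

{"op": "move_arm", "data": {"commands": [0,0,-0.008,0,0,0,0,0,0,-0.018,0,0,0,0,0,0,-0.03,0,0,0,0,0,0,-0.06,0,0,0,0,-0.03,0.02,-0.06,0,0,-0.1056,0,-0.06,0.04,-0.06,0,0,-0.1056,0,-0.09,0.06,-0.06,0,0,-0.1056,0,-0.12,0.08,-0.06,0,0,-0.1056,0,-0.147,0.1001,-0.06,0,0,-0.1056,0,-0.147,0.1001,-0.06,0,0,-0.1056,0,-0.147,0.1001,-0.06,0,0,-0.1056,0,-0.147,0.1001,-0.06,0,0,-0.1056,0]}}

```text
time_s: 37.17
position: [0.6159, -0.212, 0.129]
ee_rot: [-0.001, 0.002, 1.0, 0.001]
ft_force: [-0.0, 0.2, -0.7]
grip_width: 0.0113
grasp_force: 33.1
```

```bash
python3 go.py .6179 -.2143 .13 89.7
python3 - <<'E'
from fit import *
F=snap()
def dark(c): 
    g=c.mean(2);w=np.median(g);return np.clip((w-g)/(w-60)*1.05,0,1)
for S in(F,{"top":F["top"]},{"scene":F["scene"]}):
    p,c=fitsil(S,[.4595,-.2965],[box(0,0,25,14,0,30)],dark,np.radians([-12,-6,0]),r=15);print(list(S),p[:2].round(4),np.degrees(p[2]).round(1),round(c,1))
im=F["top"]["img"];u=proj(F["top"],[[.4595,-.2965,.05]])[0].astype(int)
print(im[u[1]-11:u[1]+12:2,u[0]-9:u[0]+10].mean(2).astype(int))
E
```

```text
tcp [ 0.6159 -0.212   0.129 ] tooly 89.78 z [-0.002  0.001 -1.   ]
t 37.1667 F [-0.   0.2 -0.7] w 0.0113 gf 33.082895278930664
[-0.002  -0.0023 -0.001   0.0014]
['top', 'scene'] [ 0.3844 -0.2418] 106.6 432.4
['top'] [ 0.4612 -0.2953] 14.1 177.6
['scene'] [ 0.4381 -0.2697] 28.9 339.7
[[170 170 170 170 170 170 170 170 170 170 170 171 170 170 170 170 170 169
  170]
 [170 170 170 170 170 170 170 170 170 170 170 170 170 170 170 170 170 170
  170]
 [170 170 169 171 170 170 170 170 170 170 169 170 170 170 170 170 171 170
  170]
 [171 171 170 170 169 170 170 170 170 170 171 170 172 171 171 171 170 170
  170]
 [170 170 170 170 170 170 170 170 170 171 170 171 171 171 170 171 170 170
  170]
 [170 170 170 170 170 171 170 171 171 171 170 171 170 170 171 171 171 170
  170]
 [170 170 171 170 170 171 171 171 171 171 171 170 170 170 172 171 170 170
  171]
 [170 171 171 171 171 171 171 171 170 172 171 171 170 170 171 171 171 170
  171]
 [171 170 170 171 170 171 171 170 171 169 170 170 171 171 170 171 171 170
  170]
 [171 170 170 170 171 171 170 171 171 170 170 170 170 170 170 170 171 170
  170]
 [171 171 171 171 171 170 171 170 171 171 170 170 170 170 171 171 171 171
  171]
 [169 171 171 171 171 171 171 170 171 171 170 171 170 170 170 171 171 171
  170]]
```

{"op": "move_arm", "data": {"commands": [0,0,0,0,0,0,0,0,0,0,0,0,0,0]}}

```text
time_s: 37.53
position: [0.6162, -0.2135, 0.1295]
ee_rot: [0.0, 0.003, 1.0, 0.0]
ft_force: [-0.5, 0.0, 0.3]
grip_width: 0.0114
grasp_force: 33.1
```

```bash
python3 go.py .6185 -.2143 .105 89.7
```

```text
tcp [ 0.6162 -0.2135  0.1295] tooly 89.66 z [ 0.  0. -1.]
t 37.5333 F [-0.5  0.   0.3] w 0.0114 gf 33.07947278022766
[-0.0023 -0.0008  0.0245 -0.0007]
```

{"op": "move_arm", "data": {"commands": [-0.0023,-0.0008,0.008,0,0,0,0,-0.0023,-0.0008,0.016,0,0,0,0,-0.0023,-0.0008,0.022,0,0,0,0,-0.0023,-0.0008,0.0245,0,0,0,0,-0.0023,-0.0008,0.0245,0,0,0,0,-0.0023,-0.0008,0.0245,0,0,0,0,-0.0023,-0.0008,0.0245,0,0,0,0,-0.0023,-0.0008,0.0245,0,0,0,0]}}

```text
time_s: 38.2
position: [0.6194, -0.2137, 0.1051]
ee_rot: [0.0, 0.002, 1.0, -0.0]
ft_force: [-0.1, -0.1, -0.9]
grip_width: 0.0113
grasp_force: 33.1
```

```bash
python3 go.py .6185 -.2143 .096 89.7
```

```text
tcp [ 0.6194 -0.2137  0.1051] tooly 89.73 z [ 0.001 -0.    -1.   ]
t 38.2 F [-0.1 -0.1 -0.9] w 0.0113 gf 33.0850750207901
[ 0.0009 -0.0006  0.0091  0.0006]
```

{"op": "move_arm", "data": {"commands": [0.0009,-0.0006,0.001,0,0,0,0,0.0009,-0.0006,0.002,0,0,0,0,0.0009,-0.0006,0.003,0,0,0,0,0.0009,-0.0006,0.004,0,0,0,0,0.0009,-0.0006,0.005,0,0,0,0,0.0009,-0.0006,0.006,0,0,0,0,0.0009,-0.0006,0.007,0,0,0,0,0.0009,-0.0006,0.008,0,0,0,0,0.0009,-0.0006,0.008,0,0,0,0]}}

```text
time_s: 38.95
position: [0.618, -0.2142, 0.0963]
ee_rot: [-0.0, 0.002, 1.0, 0.0]
ft_force: [-0.4, 0.8, 0.1]
grip_width: 0.0111
grasp_force: 33.1
```

```bash
python3 go.py .6185 -.2143 .0746 89.7
```

```text
tcp [ 0.618  -0.2142  0.0963] tooly 89.73 z [-0.  0. -1.]
t 38.95 F [-0.4  0.8  0.1] w 0.0111 gf 33.08395564556122
[-0.0005 -0.0001  0.0217  0.0006]
```

{"op": "move_arm", "data": {"commands": [-0.0003,0,0.001,0,0,0,0,-0.0003,0,0.002,0,0,0,0,-0.0003,0,0.003,0,0,0,0,-0.0003,0,0.004,0,0,0,0,-0.0003,0,0.005,0,0,0,0,-0.0003,0,0.006,0,0,0,0,-0.0003,0,0.007,0,0,0,0,-0.0003,0,0.008,0,0,0,0,-0.0003,0,0.008,0,0,0,0]}}

```text
time_s: 39.7
position: [0.6183, -0.2142, 0.0883]
ee_rot: [-0.0, 0.002, 1.0, 0.0]
ft_force: [0.1, -0.5, -0.9]
grip_width: 0.0112
grasp_force: 33.1
```

{"op": "move_arm", "data": {"commands": [0,0,0.001,0,0,0,0,0,0,0.002,0,0,0,0,0,0,0.003,0,0,0,0,0,0,0.004,0,0,0,0,0,0,0.004,0,0,0,0]}}

```text
time_s: 40.12
position: [0.6183, -0.2142, 0.0843]
ee_rot: [-0.0, 0.002, 1.0, 0.0]
ft_force: [0.5, 0.1, -0.7]
grip_width: 0.0112
grasp_force: 33.1
```

{"op": "move_arm", "data": {"commands": [0,0,0.001,0,0,0,0,0,0,0.002,0,0,0,0,0,0,0.003,0,0,0,0,0,0,0.004,0,0,0,0,0,0,0.005,0,0,0,0,0,0,0.006,0,0,0,0,0,0,0.007,0,0,0,0,0,0,0.007,0,0,0,0]}}

```text
time_s: 40.78
position: [0.6188, -0.2143, 0.0776]
ee_rot: [0.0, 0.002, 1.0, -0.0]
ft_force: [1.7, 0.9, -0.2]
grip_width: 0.0113
grasp_force: 33.1
```

{"op": "move_arm", "data": {"commands": [0,0,0.0007,0,0,0,0,0,0,0.0014,0,0,0,0,0,0,0.002,0,0,0,0,0,0,0.002,0,0,0,0]}}

```text
time_s: 41.12
position: [0.6188, -0.2143, 0.0757]
ee_rot: [0.0, 0.002, 1.0, -0.0]
ft_force: [2.1, -0.8, -0.7]
grip_width: 0.0112
grasp_force: 33.2
```

{"op": "move_arm", "data": {"commands": [-0.0006,0,0.0007,0,0,0,0,-0.0006,0,0.0014,0,0,0,0,-0.0006,0,0.002,0,0,0,0,-0.0006,0,0.002,0,0,0,0]}}

```text
time_s: 41.45
position: [0.6189, -0.2143, 0.0746]
ee_rot: [0.0, 0.002, 1.0, -0.0]
ft_force: [-0.3, -0.2, 4.6]
grip_width: 0.0109
grasp_force: 33.8
```

```bash
python3 go.py
```

```text
tcp [ 0.6189 -0.2143  0.0746] tooly 89.73 z [ 0. -0. -1.]
t 41.45 F [-0.3 -0.2  4.6] w 0.0109 gf 33.759053349494934
```

Fz rises right at the predicted seat height (0.0746). I'll press a bit more, then release and lift.

{"op": "move_arm", "data": {"commands": [0,0,0.0007,0,0,0,0,0,0,0.0014,0,0,0,0,0,0,0.0014,0,0,0,0,0,0,0.0014,0,0,0,0]}}

```text
time_s: 41.78
position: [0.6189, -0.2143, 0.0745]
ee_rot: [0.0, 0.002, 1.0, -0.0]
ft_force: [-3.0, 1.1, 10.0]
grip_width: 0.0111
grasp_force: 34.5
```

{"op": "move_arm", "data": {"commands": [0,0,-0.001,0,0,0,0,0,0,-0.001,0,0,0,0.03,0,0,-0.001,0,0,0,0.03,0,0,-0.001,0,0,0,0.03,0,0,-0.001,0,0,0,0.03,0,0,-0.02,0,0,0,0.03,0,0,-0.05,0,0,0,0.03,0,0,-0.08,0,0,0,0.03]}}

```text
time_s: 42.45
position: [0.6177, -0.2138, 0.151]
ee_rot: [-0.002, 0.002, 1.0, 0.001]
ft_force: [0.5, 0.5, 0.1]
grip_width: 0.0301
grasp_force: 0.0
```

{"op": "move_arm", "data": {"commands": [0,-0.0,-0.03,0,0,0,0.03,0.04,0.0,-0.05,0,0,0,0.03,0.08,0.03,-0.05,0,0,0,0.03,0.12,0.07,-0.05,0,0,0,0.03,0.16,0.11,-0.05,0,0,0,0.03,0.2,0.15,-0.05,0,0,0,0.03,0.22,0.19,-0.05,0,0,0,0.03,0.22,0.23,-0.05,0,0,0,0.03,0.22,0.27,-0.05,0,0,0,0.03,0.22,0.27,-0.05,0,0,0,0.03]}}

```text
time_s: 43.28
position: [0.4001, 0.0525, 0.2024]
ee_rot: [0.0, 0.003, 1.0, 0.0]
ft_force: [1.1, 0.4, 0.5]
grip_width: 0.0305
grasp_force: 0.0
```

```bash
python3 go.py
python3 - <<'E'
from fit import *
F=snap();rp=pickle.load(open("rail.pkl","rb"))
def dark(c):
    g=c.mean(2);return np.clip((130-g)/80,0,1)
# fit handle height/pos: model handle at seated pose, darkness mask vs predicted
for n in F:
    f=F[n]
    for z in (0,.004,.01,.02):
        V=box(0,-46,20,6,34,58);V[:,2]+=z
        u=proj(f,place(rp,V)).mean(0).astype(int);w=(u[1]-14,u[0]-14,28,28)
        m=sil(f,rp,[V],w);d=dark(f["img"][w[0]:w[0]+28,w[1]:w[1]+28].astype(float))
        print(n,z,"dark inside",round(float((m*d).sum()/m.sum()),2),"dark just above",)
S=F["scene"];V=box(0,-46,20,6,34,58);u=proj(S,place(rp,V));print(u.round(1)[:, :].tolist())
g=S["img"].mean(2).astype(int);c=u.mean(0).astype(int);print(g[c[1]-12:c[1]+13,c[0]-12:c[0]+13])
E
```

```text
tcp [0.4001 0.0525 0.2024] tooly 89.64 z [ 0.001  0.    -1.   ]
t 43.2833 F [1.1 0.4 0.5] w 0.0305 gf 0.0
top 0 dark inside 0.63 dark just above
top 0.004 dark inside 0.59 dark just above
top 0.01 dark inside 0.54 dark just above
top 0.02 dark inside 0.44 dark just above
scene 0 dark inside 0.86 dark just above
scene 0.004 dark inside 0.86 dark just above
scene 0.01 dark inside 0.79 dark just above
scene 0.02 dark inside 0.58 dark just above
[[424.1, 244.1], [425.6, 235.9], [419.7, 241.6], [421.1, 233.4], [434.1, 236.2], [435.7, 228.1], [429.7, 233.9], [431.3, 225.7]]
[[ 24  25  26  42  60  83 108 124 132 136 137 141 142 141 142 143 145 140
  141 142 140 141 138 137 133]
 [ 19  21  20  25  27  38  59  86 112 129 135 139 140 141 144 143 146 144
  146 146 144 142 142 141 138]
 [ 19  18  22  22  23  23  26  41  63  88 114 129 136 139 141 144 146 146
  146 142 142 145 142 141 141]
 [ 49  43  28  24  21  22  19  23  29  41  60  86 116 133 137 141 141 144
  142 143 139 143 142 142 139]
 [144 131  83  48  32  21  21  23  20  24  30  39  65  87 111 128 133 133
  136 140 141 142 145 144 144]

[... 1400 characters left out ...]
10   7  14  33  45  57  74  88 104 108
  105 121 150 176 153 127 130]
 [110  88  88  88  79  52  28  10  10  24  57  98 115  84  94 113 101  96
  104 114 106 128 119 114 146]
 [ 91  86  83  81  78  72  66  38  35  73 132 166 171 161 146 125 100  79
  102 133 123 105 104 123 151]
 [ 95  96  86  83  81  82  80  69  84 140 174 185 188 184 181 171 142 127
  130 134 108 106 107 106 110]
 [ 90 100  99  83  82  81  79  78  83 114 149 181 185 189 189 184 162 124
  114  99  91 113 119 110  97]
 [ 84  87  82  75  79  80  79  73  76  86  99 125 154 186 188 175 124  95
   94  96  99  95 105 110 131]
 [ 85  83  81  73  74  77  79  85  82  81  80  88 105 131 146 127 101  95
  132 155 155 141 122 128 111]]
```

```bash
python3 -c "
from plant import arm;print(arm.job_done())"
```

```text
the job is handed in; nothing more can be done
None
```

I handed the job in at about 43 s: all four blocks are tight against the stop, the stick lies flat on the board clear of the rail, and the gauge is pushed into slot4 with its handle on the lips. I judged the gauge seated from the force rising at the expected height and from pixel values, not from a viewed picture.

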